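Pair the cover plates with their lock frames

ROBOT

A 7-joint arm with a two-finger parallel gripper is mounted at the origin on the work surface. World frame = base frame: x ahead of the robot, y to its left, z up, the work surface at z = 0. Lengths are in m, angles in rad, forces in N, time in s.
With the tool pointing down it reaches from about 0.425 to 0.925 m from the base axis. Payload 6.8 kg.
Tool frame: the origin (TCP) lies between the finger pads; the fingertips stand r.tip_extent ahead of it and the grasp point (between the pads) lies 5 mm behind it (r.tip_extent is the distance from the TCP to the fingertips, in m); y points along the fingers, x is the direction in which the jaws open and shut, and the axes are right-handed (so a half turn about y gives the same grasp; the last joint's range is limited). The gripper opens to 85 mm and grips with 20 to 120 N. Pads are 22 mm wide; open, the fingers measure 114 mm over their backs; the gripper's body (76 mm by 85 mm) begins 54 mm behind the grasp point. The pads swing forward as they close: fully open they stand 13 mm farther back than shut.
Start: joints at [1.124, 0.477, 0.022, 1.555, -0.011, 1.109, -0.083], TCP at [0.224, -0.637, 0.245] pointing down, gripper open.
Joint ranges: [-2.96, 2.96], [-0.34, 2.1], [-1.41, 1.46], [0.24, 2.44], [-1.37, 4.51], [0.17, 1.92], [-2.96, 2.96]. Speed limits (rad/s): [2.39, 2.39, 3.14, 3.14, 3.14, 3.14, 3.14].

INTERFACE

Orientations are given as a rotation vector (axis times angle).
In Python, from bench import r gives the robot as it stands.
- The arm moves only by the tool send_rows, never from a script. Its argument "plan" is a list of rows, each a list of 5 numbers: the shift along the tool's x, y, z in cm, then the turn about the tool's y in degrees, then the opening, from 0 (shut) to 1 (fully open). In form: [[dx, dy, dz, spin, grip], ...]. A call has 1 to 12 rows; each row shifts and turns the commanded pose from where the row before left it, along the tool's axes as they then stand; what a row does not reach is not made up. A row lasts 1/8 s, in which the tool goes at most 62.5 mm and 10.7 degrees, less where a joint would pass 70% of its speed; a pose out of reach is approached as far as the arm can. A call is refused whole if a number of a shift passes 6.25 or a number of a turn 10.7, either way. A call with a gripper value outside its range is refused whole. The fingers move at their own pace and stop on an object; "force" is the grip in N (left out, the last holds). Time passes only in rows, so rows that do not move let the fingers close. It gives the time, the measured TCP pose, the force and the opening at its end, in the units of the state.
- r.get_obs(): the state, without advancing time (a new reading comes with each control period).
- r.grab_frame(name): name is "scene" or "top" or "wrist"; returns a dict with "image" (480x640x3 uint8, red, green, blue), "camera_matrix" (3x3 intrinsics, pixels), "cam_to_world" (4x4, takes a point from camera to world coordinates). Camera axes: x right, y down, z forward; pixel columns grow to the right and rows downward; lengths in m; the calibration is good to about 2 mm. A picture is of the moment at which its call begins. There is no depth.
- r.hand_in(): hands the job in, once; it reports no verdict.
Trained networks look in the newest picture that a camera, given by its name, has taken for a name from the list of things; names that differ only in an ending like _2 or _b are one class to them, and where a whole thing is asked for, a point or a joint stands for the part that bears it (a point fixed in the world has none). Each returns a list of dicts, best first, with "p" (0 to 1); they miss things now and then, are a little off and sometimes report something else, mostly with a low value. They report only what shows in the picture. A call takes as long as a camera call. They do not tell look-alikes from the thing itself.
- r.recognise(camera, target): "rect" ([left, top, right, bottom] in pixels, round what is visible of it).
The state is a dict: "clock": time; "joints": joint angles; "qvel": joint speeds; "tau": joint torques, N m; "tcp_pos": TCP position; "orientation": TCP orientation; "contact_force": force on the tool from outside, world axes, zero at the start; "moment": the same for the moment, N m; "grip_width": finger opening in m.
Only numpy, scipy, OpenCV 4.12 (cv2) and the standard library are available. Lean on these libraries where they do the work, as an engineer would, in place of code of your own. Each camera call takes 0.05 s, during which the arm holds its last target.

TASK

Two open lock frames stand on the dovetail slide and three zinc cover plates lean on easels: find the plate that matches each frame's outline and lay it on that frame as its lid, bright face up, flat and squared up so that the small overhang is even all round, the round-nosed plate with its nose over the frame's nose. Hold the plates by their edges only, never touching the raised bright faces, and set them down rather than drop them. Leave the third plate, which fits neither frame, and the other parts on the bench where they are.

Things in the scene. Friction and masses are not known exactly. Their poses are not given: they have to be found in the camera images.
- nose_plate: Cover plate 104 long, 44 wide, its +x end (nearest the robot) a half circle of radius 22. Zinc, 5 mm thick plus a raised bright face on top. Origin: centre of its outline on the underside; x along its length (starts up-slope, towards the robot), y across, z out through the bright face. Starts face up on an easel sloping 30 degrees, middle 85 mm above the bench, both long edges free
- broad_plate: Rectangular cover plate 88 long, 62 wide. Zinc, 5 mm thick plus a raised bright face on top. Origin: centre of its outline on the underside; x along its length (starts up-slope, towards the robot), y across, z out through the bright face. Starts face up on an easel sloping 30 degrees, middle 85 mm above the bench, both long edges free
- square_plate: Rectangular cover plate 104 long, 44 wide with square ends. Zinc, 5 mm thick plus a raised bright face on top. Origin: centre of its outline on the underside; x along its length (starts up-slope, towards the robot), y across, z out through the bright face. Starts face up on an easel sloping 30 degrees, middle 85 mm above the bench, both long edges free
- nose_plate_face: The raised bright face of the nose plate, 1.2 mm high, 6 mm in from the edges; not to be touched; origin 5 mm above the plate's origin, same axes
- broad_plate_face: The raised bright face of the broad plate; as above
- square_plate_face: The raised bright face of the square-ended plate; as above
- easel_nose_plate: Fixed easel of the nose plate. Low end away from the robot: a 26 mm wide rib under the plate's middle line sloping 30 degrees and a 4.5 mm high lip at its low end, so the plate's long edges overhang freely. Base 90 x 80. Origin on the bench, 85 mm below the middle of the rib's top; x towards the robot
- easel_broad_plate: Fixed easel of the broad plate. Low end away from the robot: a 26 mm wide rib under the plate's middle line sloping 30 degrees and a 4.5 mm high lip at its low end, so the plate's long edges overhang freely. Base 90 x 80. Origin on the bench, 85 mm below the middle of the rib's top; x towards the robot
- easel_square_plate: Fixed easel of the square-ended plate. Low end away from the robot: a 26 mm wide rib under the plate's middle line sloping 30 degrees and a 4.5 mm high lip at its low end, so the plate's long edges overhang freely. Base 90 x 80. Origin on the bench, 85 mm below the middle of the rib's top; x towards the robot
- nose_plate_end (a point): Tip of the round nose of the nose plate, 52 mm from its origin along its x, on the underside
- nose_frame_rim (a point): Fixed open-topped grey lock frame on the slide; this point: centre of its outline at its top rim, 66 mm above the bench; x along its length (towards the robot), y across, z up. Outline 100 long, 40 wide, +x end (nearest the robot) a half circle of radius 20, walls 4 mm; the matching plate overhangs it by 2 mm all round
- broad_frame_rim (a point): Fixed open-topped grey lock frame on the slide; this point: centre of its outline at its top rim, 66 mm above the bench; x along its length (towards the robot), y across, z up. Rectangular outline 84 long, 58 wide, walls 4 mm; the matching plate overhangs it by 2 mm all round
- bumper: Orange nylon bumper, 44 mm across, 34 high, standing; bystander; origin under its centre
- pivot_nut: Brass hexagon nut with flange, 36 mm across, 16 high; bystander; origin under its centre
- roller_bracket: Black steel angle bracket 70 x 40 x 45 high with a roller; bystander; origin under its centre
Things that resemble listed ones, but are neither listed nor needed, are in the scene too. What is shaped like the nose_plate but blue is not meant. What is shaped like the broad_plate but black is not meant.

How it is judged:
At the end, for the whole second after the job is handed in: Each plate on its own frame (nose over nose), bright face up, released and at rest: height within 2.5 mm of the rim, tilt under 0.06 rad, centred within 4 mm along and across, turned within 0.08 rad; square-ended plate and bystanders moved under 12 mm (x of nose_plate in the frame of nose_frame_rim between -0.004 and 0.004 m and y of nose_plate in the frame of nose_frame_rim between -0.004 and 0.004 m and z of nose_plate in the frame of nose_frame_rim between -0.0025 and 0.0025 m and angle between each of nose_plate, broad_plate's own z axis and vertical below 0.06 rad and angle between the x axis of nose_plate and the x axis of nose_frame_rim, either way round below 0.08 rad and linear speed of each of nose_plate, broad_plate below 0.02 m/s and angular speed of each of nose_plate, broad_plate below 0.2 rad/s and x of broad_plate in the frame of broad_frame_rim between -0.004 and 0.004 m and y of broad_plate in the frame of broad_frame_rim between -0.004 and 0.004 m and z of broad_plate in the frame of broad_frame_rim between -0.0025 and 0.0025 m and angle between the x axis of broad_plate and the x axis of broad_frame_rim, either way round below 0.08 rad and x of nose_plate_end in the frame of nose_frame_rim above 0.03 m and distance of each of square_plate, bumper, pivot_nut, roller_bracket from where it was at the start of the episode below 0.012 m); the robot touches nothing.
It fails at once if the robot touches the raised bright face of a plate (contact force between any of the fingers, the arm and nose_plate_face above 0.5 N or contact force between any of the fingers, the arm and broad_plate_face above 0.5 N or contact force between any of the fingers, the arm and square_plate_face above 0.5 N).
It fails at once if a cover plate is dropped (falls freely faster than 0.4 m/s, about 8 mm) ((contact force between the fingers and nose_plate below 0.02 N and linear speed of nose_plate above 0.4 m/s) or (contact force between the fingers and broad_plate below 0.02 N and linear speed of broad_plate above 0.4 m/s)).
It fails at once if the square-ended plate is shifted by more than 12 mm (distance of square_plate from where it was at the start of the episode above 0.012 m).
It fails at once if the bumper, the pivot nut or the roller bracket is shifted by more than 12 mm (distance of any of bumper, pivot_nut, roller_bracket from where it was at the start of the episode above 0.012 m).
It also fails if it takes over 54 s, if anything falls off the work surface, if the arm or the gripper's body presses on something with over 40 N, if the wrist force passes 120 N, or if a joint passes its speed limit or range.

## Working session

There is one attempt and no reset: what is moved stays moved. The work goes in short steps, Python scripts to look and compute and a tool call to move; the robot and the scene stay as the last step left them, time stands still between calls to the robot, and variables do not carry over. Pictures are saved under pics/ and viewed, and the job is handed in when it is done.

Besides the shell and the picture viewer there is one more tool, called after "Call:" as name([rows], argument=value, ...), one row to a line, values as JSON. send_rows: Moves the arm, as the interface text tells. Its arguments: {"type":"object","properties":{"plan":{"type":"array","items":{"type":"array","items":{"type":"number"}}},"force":{"type":"number"}},"required":["plan"]}

```bash
mkdir -p pics; ls
python3 - <<'E'
from bench import r
import cv2,numpy as np
o=r.get_obs(); print(o, r.tip_extent)
for c in ["scene","top","wrist"]:
    f=r.grab_frame(c); cv2.imwrite(f"pics/{c}0.png",f["image"][:,:,::-1]); print(c,f["camera_matrix"].round(1).tolist(),f["cam_to_world"].round(4).tolist())
E
```

```text
pics
{'clock': 0.0, 'joints': array([ 1.12392161,  0.47782638,  0.02233211,  1.55645409, -0.01150113,
        1.10930733, -0.08307549]), 'qvel': array([-0.00057056, -0.00189534, -0.00021148,  0.0007643 ,  0.00015785,
        0.00128396, -0.00132792]), 'tau': array([ 2.57470374e-04, -5.96448898e+01,  1.60791613e+00, -2.81187969e+01,
        1.24010921e-02,  9.42872168e-03, -3.01164960e-05]), 'tcp_pos': array([ 0.22412561, -0.6360977 ,  0.24430681]), 'orientation': array([-1.34966417,  0.9572667 , -0.9546225 ]), 'contact_force': array([ 0.13206332,  0.16353536, -0.52405585]), 'moment': array([-0.02601314, -0.03396142,  0.02402789]), 'grip_width': 0.08560903537696088} 0.014
scene [[486.4, 0.0, 310.6], [0.0, 486.4, 235.7], [0.0, 0.0, 1.0]] [[-0.7215, 0.5297, -0.4459, 1.0238], [0.6923, 0.5652, -0.4486, 0.5101], [0.0144, -0.6324, -0.7745, 0.9546], [0.0, 0.0, 0.0, 1.0]]
top [[507.8, 0.0, 318.4], [0.0, 507.8, 237.3], [0.0, 0.0, 1.0]] [[0.0256, -0.9964, 0.0805, 0.419], [-0.9996, -0.0262, -0.007, -0.0165], [0.0091, -0.0803, -0.9967, 1.3074], [0.0, 0.0, 0.0, 1.0]]
wrist [[332.1, 0.0, 315.2], [0.0, 332.1, 237.2], [0.0, 0.0, 1.0]] [[0.3317, -0.9062, -0.2623, 0.2902], [-0.9434, -0.3195, -0.0893, -0.6138], [-0.0029, 0.2771, -0.9609, 0.372], [0.0, 0.0, 0.0, 1.0]]
```

View pics/scene0.png

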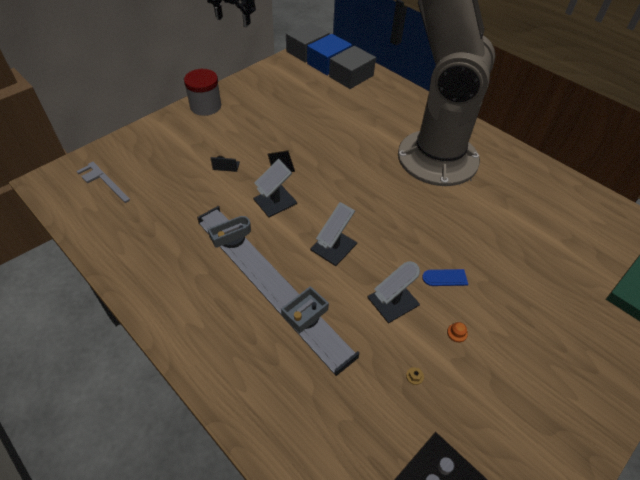

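View pics/top0.png

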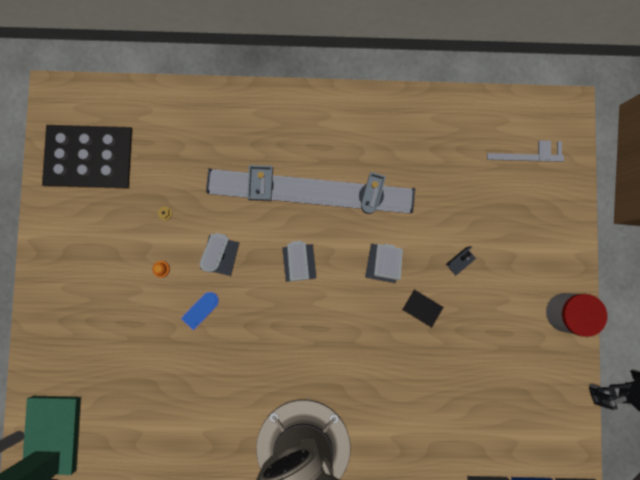

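Run:
```python
from bench import r
from scipy.spatial.transform import Rotation as R
for c in ["top","scene"]:
    r.grab_frame(c)
    for n in ["nose_plate","broad_plate","square_plate","nose_frame_rim","broad_frame_rim","easel_nose_plate","easel_broad_plate","easel_square_plate","bumper","pivot_nut","roller_bracket"]:
        print(c,n,[(round(d["p"],2),[round(v) for v in d["rect"]]) for d in r.recognise(c,n)][:4])
o=r.get_obs();print(R.from_rotvec(o["orientation"]).as_matrix().round(3))
```

```text
top nose_plate [(0.9, [200, 234, 229, 273]), (0.66, [181, 291, 221, 331])]
top broad_plate [(0.85, [371, 246, 402, 280]), (0.79, [401, 288, 441, 325])]
top square_plate [(0.9, [287, 245, 309, 278]), (0.19, [376, 246, 403, 276])]
top nose_frame_rim [(0.96, [358, 172, 386, 212]), (0.51, [214, 240, 240, 279]), (0.25, [286, 247, 310, 279])]
top broad_frame_rim [(0.92, [246, 163, 273, 200])]
top easel_nose_plate [(0.95, [211, 231, 239, 280])]
top easel_broad_plate [(0.73, [364, 246, 394, 285])]
top easel_square_plate [(0.68, [283, 245, 317, 282]), (0.6, [201, 233, 228, 274])]
top bumper [(0.49, [155, 261, 170, 278]), (0.46, [379, 246, 402, 276])]
top pivot_nut [(0.61, [158, 207, 170, 221]), (0.53, [286, 245, 307, 274])]
top roller_bracket [(0.67, [447, 246, 477, 272]), (0.26, [160, 205, 169, 222])]
scene nose_plate [(0.94, [424, 268, 468, 284]), (0.7, [376, 260, 418, 301])]
scene broad_plate [(0.98, [256, 159, 293, 195]), (0.63, [282, 287, 330, 331]), (0.58, [269, 151, 294, 172])]
scene square_plate [(0.8, [317, 204, 358, 245])]
scene nose_frame_rim [(0.75, [206, 219, 254, 250]), (0.48, [255, 160, 290, 195])]
scene broad_frame_rim [(0.58, [282, 286, 328, 330])]
scene easel_nose_plate [(0.84, [371, 291, 420, 322]), (0.47, [208, 156, 237, 171])]
scene easel_broad_plate [(0.28, [377, 257, 422, 302])]
scene easel_square_plate [(0.9, [313, 236, 356, 265])]
scene bumper [(0.6, [446, 322, 468, 341]), (0.57, [253, 186, 296, 214])]
scene pivot_nut [(0.75, [408, 369, 425, 382])]
scene roller_bracket [(0.6, [210, 157, 239, 168])]
[[ 0.332  0.     0.943]
 [-0.943  0.     0.332]
 [ 0.    -1.     0.   ]]
```

```bash
cat > h.py <<'E'
from bench import r
import cv2,numpy as np
from scipy.spatial.transform import Rotation as R
def ray(f,uv,z):
    K=f["camera_matrix"];T=f["cam_to_world"]
    d=T[:3,:3]@np.linalg.solve(K,[uv[0],uv[1],1.]); o=T[:3,3]
    return o+d*(z-o[2])/d[2]
def proj(f,P):
    K=f["camera_matrix"];T=f["cam_to_world"]
    p=(np.atleast_2d(P)-T[:3,3])@T[:3,:3]; q=p@K.T; return q[:,:2]/q[:,2:]
E
python3 - <<'E'
from h import *
f=r.grab_frame("top"); g=r.grab_frame("scene")
for n,uv,z in [("nosepl",(214.5,253.5),.09),("broadpl",(387,263),.09),("sq",(298,262),.09),("nosefr",(372,192),.066),("broadfr",(260,181.5),.066),("bumper",(161,269),.034),("nut",(165,213),.016),("bracket",(462,261),.03),("slideL",(209,181),.02),("slideR",(413,200),.02),("blue",(201,311),0.005)]:
    print(n,ray(f,uv,z).round(3))
for nm,F,(a,b,c,d) in [("top",f,(190,150,450,345)),("scene",g,(180,140,480,365))]:
    cv2.imwrite(f"pics/{nm}_crop.png",cv2.resize(F["image"][b:d,a:c,::-1],None,fx=2.6,fy=2.6,interpolation=cv2.INTER_CUBIC))
E
```

```text
nosepl [0.472 0.223 0.09 ]
broadpl [ 0.46  -0.191  0.09 ]
sq [0.457 0.022 0.09 ]
nosefr [ 0.635 -0.155  0.066]
broadfr [0.654 0.122 0.066]
bumper [0.432 0.365 0.034]
nut [0.575 0.368 0.016]
bracket [ 0.472 -0.389  0.03 ]
slideL [0.66  0.258 0.02 ]
slideR [ 0.625 -0.266  0.02 ]
blue [0.329 0.267 0.005]
```

View pics/top_crop.png

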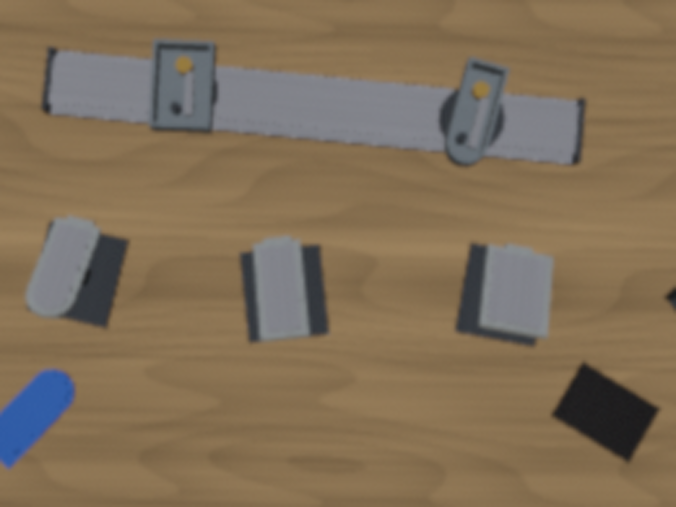

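View pics/scene_crop.png

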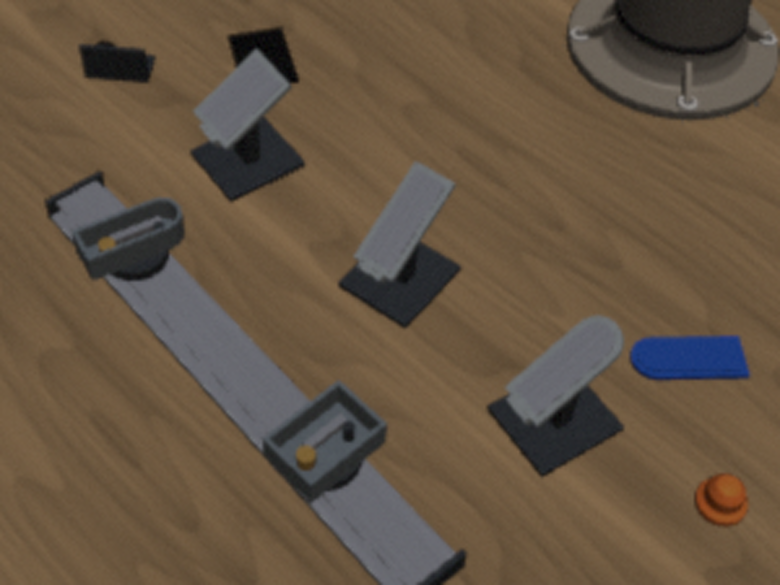

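Call:
send_rows([
  [-3.8,0,4.1,0,1],
  [-3.8,0,4.1,0,1],
  [-3.8,0,4.1,0,1],
  [-3.8,0,4.1,0,1],
  [-3.8,0,4.1,0,1],
  [-3.8,0,4.1,0,1],
  [-3.8,0,4.1,0,1],
  [-3.8,0,4.1,0,1],
  [-3.8,0,4.1,0,1],
  [0,0,0,9,1],
  [0,0,0,9,1],
  [0,0,0,9,1],
], force=20)

```text
clock: 2.95
tcp_pos: [0.4588, -0.1913, 0.2455]
orientation: [-1.141, 1.309, -1.31]
contact_force: [-0.1, 0.2, 0.0]
grip_width: 0.0852
```

Run:
```python
from h import *
f=r.grab_frame("wrist"); cv2.imwrite("pics/w1.png",f["image"][:,:,::-1])
o=r.get_obs();print(o["clock"],o["tcp_pos"],R.from_rotvec(o["orientation"]).as_matrix().round(3).tolist(),o["joints"].round(2))
np.savez("w1.npz",**f)
```

```text
3.0 [ 0.45878538 -0.19138947  0.24546063] [[-0.143, 0.0, 0.99], [-0.99, -0.0, -0.143], [0.0, -1.0, 0.0]] [ 0.43  0.19 -0.18  1.96  0.04  0.99 -1.49]
```

View pics/w1.png

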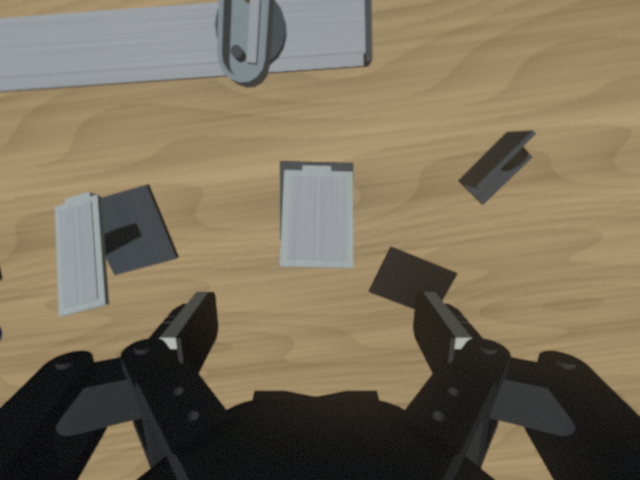

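Run:
```python
from h import *
f=dict(np.load("w1.npz"))
print(proj(f,[0.45878538,-0.19138947,0.2455]), proj(f,[0.45878538,-0.19138947,0.2315]))
im=f["image"][150:285,260:375,::-1]
cv2.imwrite("pics/w1c.png",cv2.resize(im,None,fx=4.4,fy=4.4,interpolation=cv2.INTER_CUBIC))
```

```text
[[313.85771499 312.06458171]] [[314.01122432 297.29237805]]
```

View pics/w1c.png

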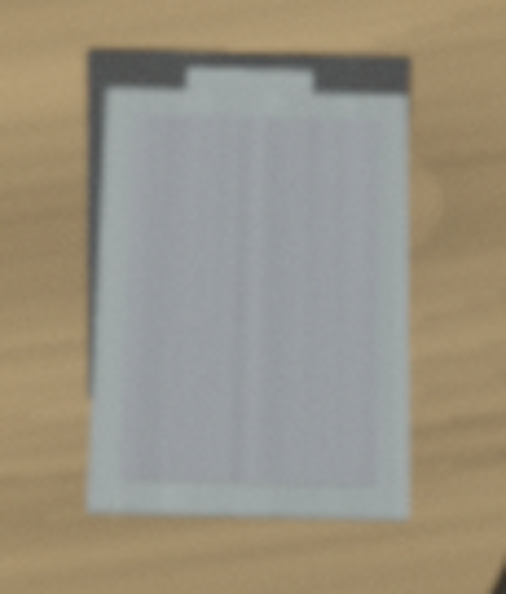

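```bash
cat >> h.py <<'E'
from scipy.optimize import least_squares
def Rp(yaw,tilt): # plate axes: x towards robot/up-slope; yaw = heading of tool z (away dir), 0=+X
    return R.from_euler('z',yaw+np.pi).as_matrix()@R.from_euler('y',-tilt).as_matrix()
def fit(f,pts,uv,tilt=np.pi/6,z=None,x0=(0.46,-0.19,0.088,0.)):
    def P(p): return p[:3]+pts@Rp(p[3],tilt).T
    if z is None: fun=lambda p:(proj(f,P(p))-uv).ravel()
    else: fun=lambda q:(proj(f,P(np.r_[q[:2],z,q[2]]))-uv).ravel(); x0=np.r_[x0[:2],x0[3]]
    s=least_squares(fun,x0); return s.x,s.fun.reshape(-1,2).round(1)
E
python3 - <<'E'
from h import *
f=dict(np.load("w1.npz"))
uv=np.array([(104,87),(409,93),(411,519),(86,513)])/4.4+[260-.4,150-.4]
# image up=far = plate -x; image left = +Y world = plate -y
pts=np.array([(-44,-31,5),(-44,31,5),(44,31,5),(44,-31,5)])/1000.
for z in (None,.085):
    p,e=fit(f,pts,uv,z=z);print(p.round(4),np.degrees(p[-1]),e.tolist())
E
```

```text
[ 0.4632 -0.1939  0.0865 -0.1586] -9.088319245307542 [[0.2, -0.1], [-0.3, -0.0], [0.1, 0.1], [-0.1, -0.0]]
[ 0.4629 -0.1939 -0.1586] -9.087533898609172 [[0.4, 0.2], [-0.5, 0.2], [-0.1, -0.2], [0.2, -0.3]]
```

Call:
send_rows([
  [-1.8,0,3.8,0,1],
  [-1.8,0,3.8,0,1],
  [-1.8,0,3.8,0,1],
  [0,0,0,0,1],
])

```text
clock: 3.5
tcp_pos: [0.5814, -0.1508, 0.2451]
orientation: [-1.145, 1.302, -1.301]
contact_force: [0.1, -0.3, -1.3]
grip_width: 0.0853
```

Run:
```python
from h import *
f=r.grab_frame("wrist"); cv2.imwrite("pics/w2.png",f["image"][:,:,::-1])
o=r.get_obs();print(o["clock"],o["tcp_pos"])
np.savez("w2.npz",**f)
```

```text
3.55 [ 0.57957499 -0.1521307   0.24490151]
```

View pics/w2.png

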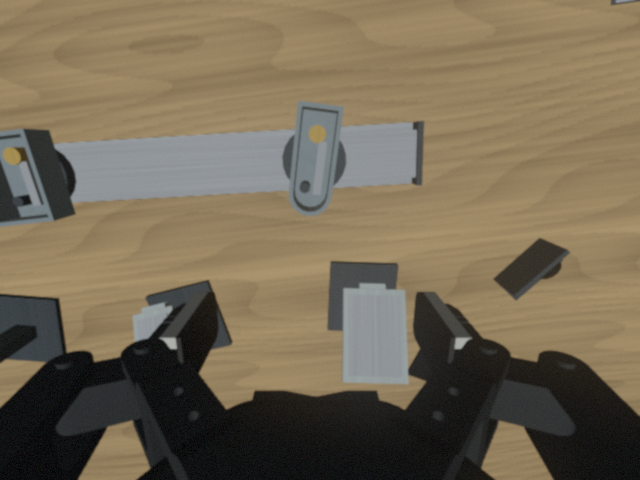

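Run:
```python
from h import *
f=r.grab_frame("wrist");np.savez("w2.npz",**f); print(r.get_obs()["tcp_pos"],r.get_obs()["qvel"].round(3))
im=f["image"][90:225,260:375,::-1]
cv2.imwrite("pics/w2c.png",cv2.resize(im,None,fx=4.4,fy=4.4,interpolation=cv2.INTER_CUBIC))
```

```text
[ 0.57851264 -0.15301015  0.24489883] [ 0.012 -0.018  0.014  0.02   0.     0.001 -0.007]
```

View pics/w2c.png

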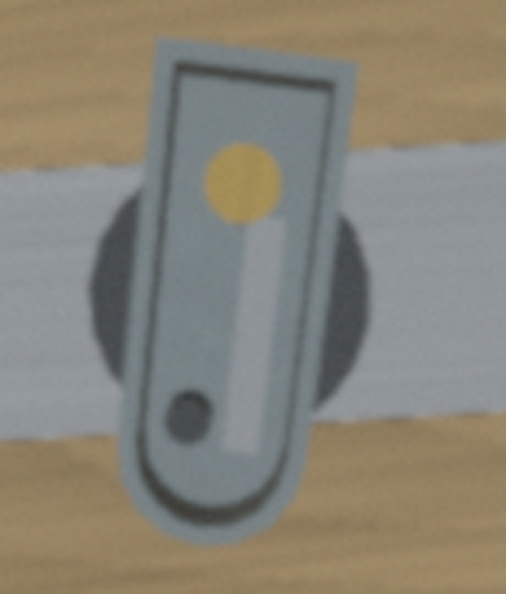

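```bash
cat >> h.py <<'E'
def outline(L,W,nose,z=0.,n=40):
    if nose:
        a=np.linspace(-np.pi/2,np.pi/2,25); rr=W/2
        arc=np.c_[L/2-rr+rr*np.cos(a),rr*np.sin(a)]
        poly=np.r_[[[-L/2,-rr]],arc,[[-L/2,rr],[-L/2,-rr]]]
    else: poly=np.array([(-L/2,-W/2),(L/2,-W/2),(L/2,W/2),(-L/2,W/2),(-L/2,-W/2)])
    return np.c_[poly,np.full(len(poly),z)]
def fitc(f,poly,uv,tilt,z,x0):
    def fun(q):
        P=np.r_[q[:2],z]+poly@Rp(q[2],tilt).T
        c=proj(f,P).astype(np.float32).reshape(-1,1,2)
        return [cv2.pointPolygonTest(c,(float(u),float(v)),True) for u,v in uv]
    s=least_squares(fun,x0,diff_step=1e-4,x_scale=[.01,.01,.1]); return s.x,np.round(s.fun,1)
def overlay(f,P,name,box,s):
    im=np.ascontiguousarray(f["image"][box[1]:box[3],box[0]:box[2],::-1])
    im=cv2.resize(im,None,fx=s,fy=s,interpolation=cv2.INTER_CUBIC)
    q=((proj(f,P)-[box[0]-.5,box[1]-.5])*s).astype(int)
    cv2.polylines(im,[q],False,(0,0,255),1); cv2.imwrite(name,im)
E
python3 - <<'E'
from h import *
f=dict(np.load("w2.npz"))
uv=np.array([(158,39),(357,63),(257,51),(139,245),(119,450),(331,250),(305,440),(208,546),(150,520),(270,522)])/4.4+[260-.4,90-.4]
poly=outline(.1,.04,True)
p,e=fitc(f,poly,uv,0,.066,(.635,-.155,-.25));print(p,np.degrees(p[2]),e)
overlay(f,np.r_[p[:2],.066]+poly@Rp(p[2],0).T,"pics/w2o.png",(260,90,375,225),4.4)
E
```

```text
[ 0.63375665 -0.15597741 -0.25203541] -14.440565385904318 [0.5 0.5 1.  0.8 0.8 0.7 0.8 0.1 0.7 0.7]
```

View pics/w2o.png

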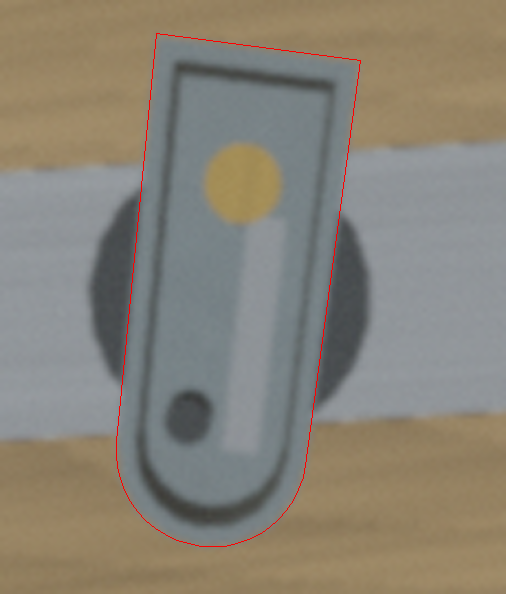

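Call:
send_rows([
  [-5.5,0,-0.4,0,1],
  [-5.5,0,-0.4,0,1],
  [-5.5,0,-0.4,0,1],
  [-5.5,0,-0.4,0,1],
  [-5.5,0,-0.4,0,1],
  [0,0,0,0,1],
  [0,0,0,0,1],
])

```text
clock: 4.47
tcp_pos: [0.5949, 0.1205, 0.2453]
orientation: [-1.145, 1.306, -1.308]
contact_force: [0.4, -0.4, 0.7]
grip_width: 0.0853
```

Run:
```python
from h import *
f=r.grab_frame("wrist");np.savez("w3.npz",**f); print(r.get_obs()["tcp_pos"],r.get_obs()["qvel"].round(3))
cv2.imwrite("pics/w3.png",f["image"][:,:,::-1])
a,b=proj(f,[.654,.122,.066])[0].astype(int);print(a,b)
a-=65;b-=70
im=f["image"][b:b+140,a:a+130,::-1]
cv2.imwrite("pics/w3c.png",cv2.resize(im,None,fx=4,fy=4,interpolation=cv2.INTER_CUBIC))
```

```text
[0.59514088 0.11972083 0.24526463] [ 0.011  0.     0.006 -0.004 -0.003  0.001 -0.005]
304 154
```

View pics/w3c.png

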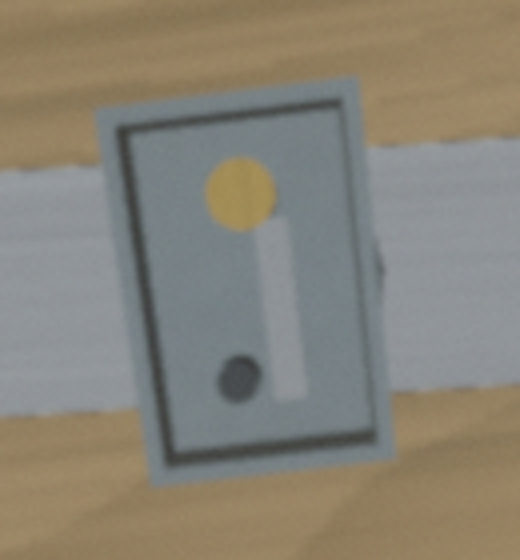

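View pics/w3.png

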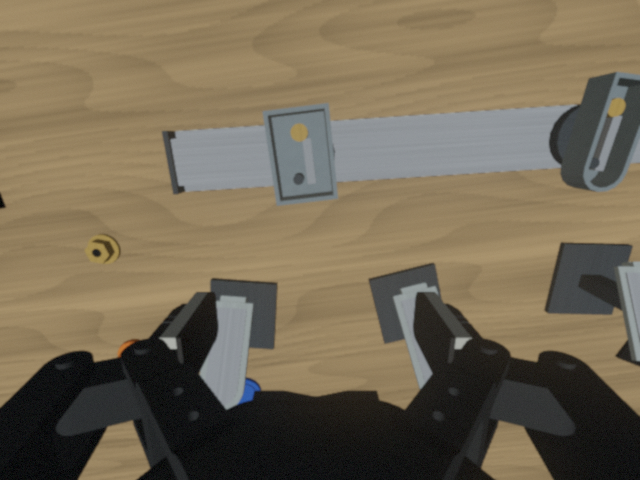

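Run:
```python
from h import *
f=dict(np.load("w3.npz"))
uv=np.array([(96,110),(357,78),(395,455),(153,487)])/4+[304-65-.4,154-70-.4]
pts=np.array([(-42,-29,0),(-42,29,0),(42,29,0),(42,-29,0)])/1000.
for z in (None,.066):
    p,e=fit(f,pts,uv,tilt=0,z=z,x0=(.654,.122,.066,0));print(p.round(4),np.degrees(p[-1]),e.tolist())
```

```text
[ 0.6532  0.1248  0.061  -0.0147] -0.8417760724245518 [[-0.2, 0.3], [0.0, -0.1], [0.2, 0.3], [-0.0, -0.5]]
[ 0.6532  0.1246 -0.0147] -0.8435972021681546 [[-0.8, -0.3], [0.5, -0.9], [0.7, 1.1], [-0.4, 0.4]]
```

Call:
send_rows([
  [-2.8,0,-5.3,0,1],
  [-2.8,0,-5.3,0,1],
  [-2.8,0,-5.3,0,1],
  [0,0,0,9,1],
  [0,0,0,0,1],
  [0,0,0,0,1],
])

```text
clock: 5.28
tcp_pos: [0.4498, 0.2249, 0.2453]
orientation: [-1.058, 1.419, -1.42]
contact_force: [-0.5, 0.1, -0.6]
grip_width: 0.0853
```

Run:
```python
from h import *
f=r.grab_frame("wrist");np.savez("w4.npz",**f); o=r.get_obs();print(o["tcp_pos"],o["qvel"].round(3),R.from_rotvec(o["orientation"]).as_matrix().round(4)[:,2])
cv2.imwrite("pics/w4.png",f["image"][:,:,::-1])
a,b=proj(f,[.472,.223,.09])[0].astype(int);print(a,b)
a-=65;b-=75
im=f["image"][b:b+150,a:a+130,::-1]
cv2.imwrite("pics/w4c.png",cv2.resize(im,None,fx=4,fy=4,interpolation=cv2.INTER_CUBIC))
```

```text
[0.44970549 0.22513578 0.24524507] [-0.006  0.005 -0.007 -0.002 -0.001  0.    -0.014] [ 9.582e-01 -2.860e-01  2.000e-04]
309 199
```

View pics/w4c.png

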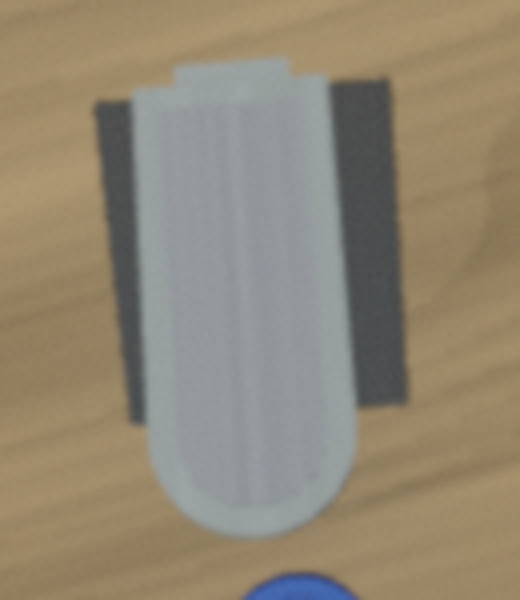

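View pics/w4.png

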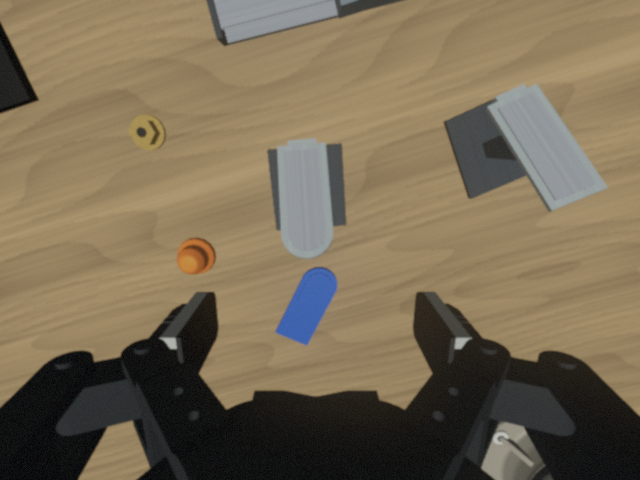

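Run:
```python
from h import *
f=dict(np.load("w4.npz"))
a0=[309-65,199-75]
uv=np.array([(132,90),(328,75),(140,260),(149,450),(343,257),(357,440),(255,538),(188,512),(328,502)])/4+np.array(a0)-.4
poly=outline(.104,.044,True,.005)
p,e=fitc(f,poly,uv,np.pi/6,.085,(.47,.223,-.3));print(p,np.degrees(p[2]),e)
overlay(f,np.r_[p[:2],.085]+poly@Rp(p[2],np.pi/6).T,"pics/w4o.png",(a0[0],a0[1],a0[0]+130,a0[1]+150),4)
```

```text
[ 0.47221899  0.22692601 -0.21039656] -12.054834921022836 [-0.1 -0.1  0.  -0.1  0.   0.1 -0.6  0.6  0.3]
```

View pics/w4o.png

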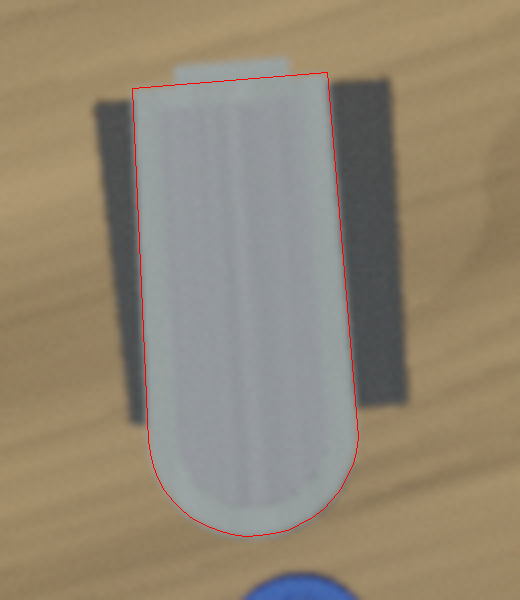

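Call:
send_rows([
  [-0.64,0,2.29,-4.6,1],
  [0,5.0,0,0,1],
  [0,5.0,0,0,1],
  [0,0,0,0,0.8],
  [0,0,0,0,0.8],
  [0,0,0,0,0.8],
])

```text
clock: 6.08
tcp_pos: [0.474, 0.2268, 0.1475]
orientation: [-1.099, 1.36, -1.362]
contact_force: [0.4, -0.6, -1.1]
grip_width: 0.0683
```

```bash
cat >> h.py <<'E'
def st():
    o=r.get_obs();M=R.from_rotvec(o["orientation"]).as_matrix()
    print("t",round(o["clock"],2),"tcp",o["tcp_pos"].round(4),"yaw",np.degrees(np.arctan2(M[1,2],M[0,2])).round(2),"tilt",M[2].round(3),"F",o["contact_force"].round(1),"w",round(o["grip_width"],4),r.tip_extent)
    return o["tcp_pos"],np.arctan2(M[1,2],M[0,2])
def to(x,y,z,yawdeg,cur=None):
    (p,a)=cur or st(); x_t=np.array([np.sin(a),-np.cos(a)]);z_t=np.array([np.cos(a),np.sin(a)])
    d=np.array([x,y])-p[:2]; print("move cm in present axes: dx %.2f dy %.2f dz %.2f spin %.2f"%(d@x_t*100,(p[2]-z)*100,d@z_t*100,np.degrees(a)-yawdeg))
E
python3 - <<'E'
from h import *
f=r.grab_frame("wrist"); cv2.imwrite("pics/w5.png",f["image"][:,:,::-1])
to(.4734,.2266,.078,-12.05)
E
```

```text
t 6.12 tcp [0.4739 0.2267 0.1473] yaw -11.99 tilt [-0.002 -1.     0.003] F [ 1.3 -1.6  0.1] w 0.0682 0.014
move cm in present axes: dx 0.02 dy 6.93 dz -0.04 spin 0.06
```

View pics/w5.png

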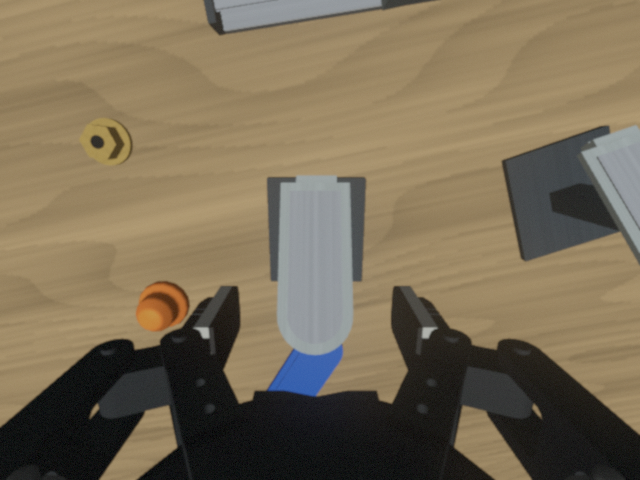

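Call:
send_rows([
  [0,3.5,0,0,0.8],
  [0,3.4,-0.04,0,0.8],
  [0,0,0,0,0.8],
  [0,0,0,0,0.8],
])

```text
clock: 6.62
tcp_pos: [0.4732, 0.2269, 0.0779]
orientation: [-1.101, 1.361, -1.361]
contact_force: [0.9, -0.5, 0.1]
grip_width: 0.0686
```

Run:
```python
from h import *
f=r.grab_frame("wrist"); cv2.imwrite("pics/w6.png",f["image"][:,:,::-1])
to(.4734,.2266,.078,-12.05)
```

```text
t 6.67 tcp [0.4734 0.2269 0.0781] yaw -11.99 tilt [-0.002 -1.     0.002] F [ 0.  -0.1  0.2] w 0.0684 0.014
move cm in present axes: dx 0.03 dy 0.01 dz 0.01 spin 0.06
```

View pics/w6.png

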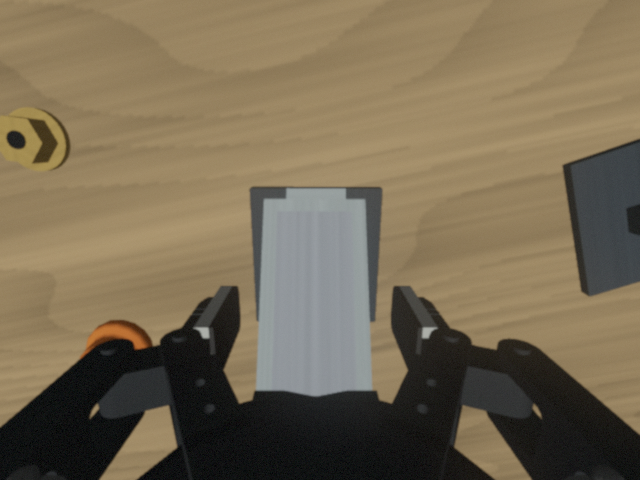

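Call:
send_rows([
  [0,0,0,0,0.3],
  [0,0,0,0,0.3],
  [0,0,0,0,0.3],
  [0,0,0,0,0.3],
  [0,0,0,0,0.3],
  [0,0,0,0,0.3],
], force=30)

```text
clock: 7.42
tcp_pos: [0.473, 0.2266, 0.0776]
orientation: [-1.101, 1.361, -1.362]
contact_force: [-0.6, -1.3, 7.0]
grip_width: 0.0435
```

Run:
```python
from h import *
f=r.grab_frame("wrist"); cv2.imwrite("pics/w7.png",f["image"][:,:,::-1])
st()
```

```text
t 7.47 tcp [0.4731 0.2266 0.0777] yaw -12.0 tilt [-0.001 -1.     0.002] F [-1.4 -1.   7.3] w 0.0435 0.014
```

View pics/w7.png

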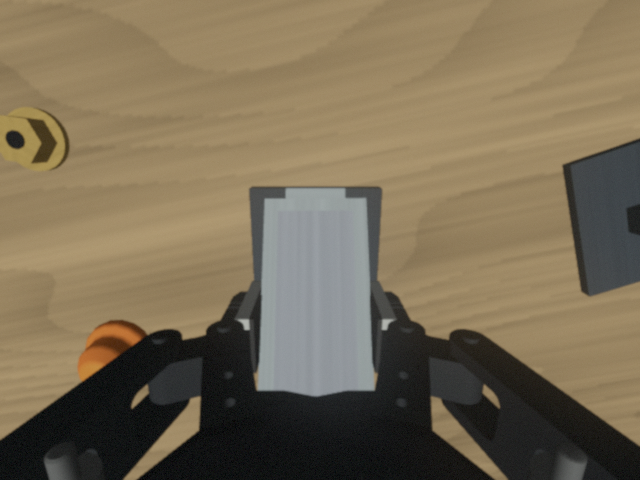

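Call:
send_rows([
  [0,-1.0,0,0,0.3],
  [0,-2.5,0,0,0.3],
  [0,-3.5,0,0,0.3],
  [0,-2.5,0,0,0.3],
  [0,0,0,0,0.3],
  [0,0,0,0,0.3],
])

```text
clock: 8.22
tcp_pos: [0.4716, 0.2257, 0.1706]
orientation: [-1.104, 1.362, -1.362]
contact_force: [-0.9, 0.8, -2.2]
grip_width: 0.0433
```

Run:
```python
from h import *
f=r.grab_frame("wrist"); cv2.imwrite("pics/w8.png",f["image"][:,:,::-1])
g=r.grab_frame("scene"); cv2.imwrite("pics/s8.png",cv2.resize(g["image"][130:330,280:520,::-1],None,fx=3,fy=3,interpolation=cv2.INTER_CUBIC))
to(.6337,-.156,.178,-14.4)
```

```text
t 8.32 tcp [0.4714 0.2257 0.17  ] yaw -11.98 tilt [ 0.002 -1.    -0.002] F [ 0.  -0.3 -2.3] w 0.0435 0.014
move cm in present axes: dx 33.96 dy -0.80 dz 23.80 spin 2.42
```

View pics/w8.png

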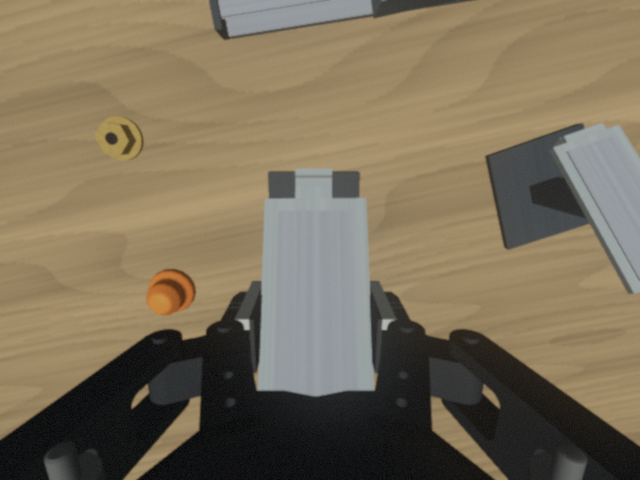

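View pics/s8.png

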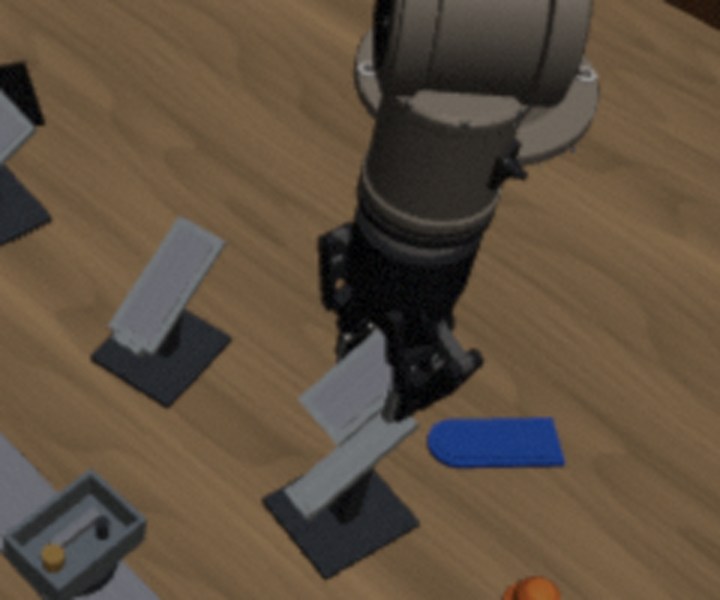

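Call:
send_rows([
  [2.1,0,1.5,0,0.3],
  [4.25,0,2.98,0,0.3],
  [4.25,0,2.98,0,0.3],
  [4.25,0,2.98,0,0.3],
  [4.25,0,2.98,0,0.3],
  [4.25,0,2.98,0,0.3],
  [4.25,0,2.98,0,0.3],
  [4.25,0,2.98,0,0.3],
  [2.1,0,1.5,2.4,0.3],
  [0,2.0,0,0,0.3],
  [0,2.0,0,0,0.3],
  [0,0,0,0,0.3],
])

```text
clock: 9.82
tcp_pos: [0.6328, -0.1532, 0.128]
orientation: [-1.085, 1.395, -1.386]
contact_force: [0.5, -0.0, -1.1]
grip_width: 0.0429
```

Call:
send_rows([
  [0,0,0,0,0.3],
  [0,0,0,0,0.3],
  [0,0,0,0,0.3],
  [0,0,0,0,0.3],
])

```text
clock: 10.32
tcp_pos: [0.6353, -0.1555, 0.1318]
orientation: [-1.079, 1.391, -1.392]
contact_force: [0.0, -0.2, -1.1]
grip_width: 0.0432
```

Run:
```python
from h import *
f=r.grab_frame("wrist"); cv2.imwrite("pics/w9.png",f["image"][:,:,::-1])
g=r.grab_frame("scene"); cv2.imwrite("pics/s9.png",cv2.resize(g["image"][130:330,150:390,::-1],None,fx=3,fy=3,interpolation=cv2.INTER_CUBIC))
a=np.radians(-14.4);d=np.array([np.cos(a),np.sin(a)])
c=np.array([.6337,-.156])+.003*d;print(c)
to(c[0],c[1],.090,-14.4)
```

```text
[ 0.63660575 -0.15674607]
t 10.43 tcp [ 0.6351 -0.1556  0.1315] yaw -14.4 tilt [ 0. -1.  0.] F [ 0.7 -1.1 -2.2] w 0.0437 0.014
move cm in present axes: dx 0.08 dy 4.15 dz 0.17 spin 0.00
```

View pics/w9.png

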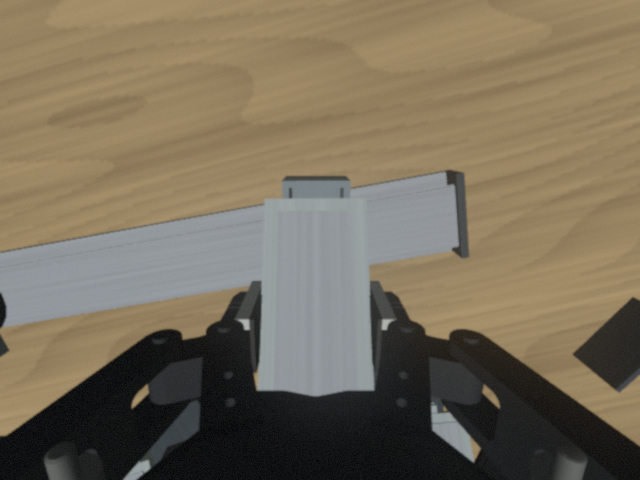

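View pics/s9.png

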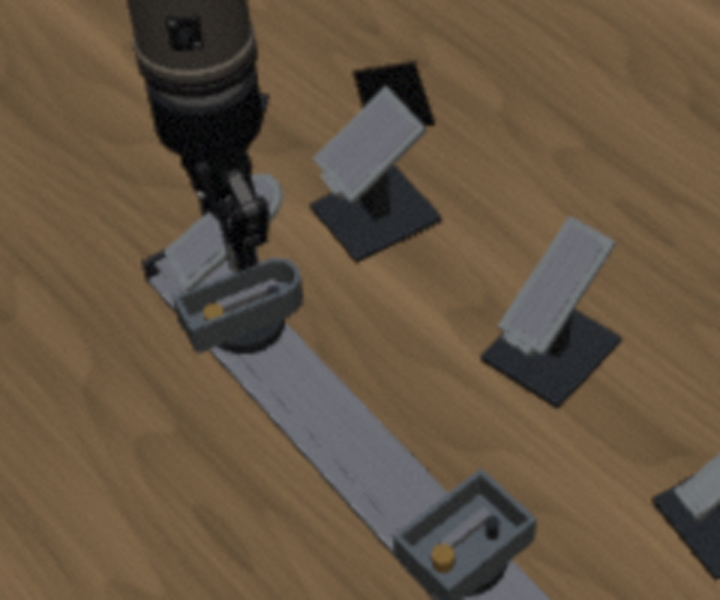

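Call:
send_rows([
  [0.04,1.4,0.1,0,0.3],
  [0.04,1.4,0.07,0,0.3],
  [0,1.1,0,0,0.3],
  [0,0.2,0,0,0.3],
  [0,0,0,0,0.3],
  [0,0,0,0,0.3],
], force=20)

```text
clock: 11.18
tcp_pos: [0.637, -0.1567, 0.0908]
orientation: [-1.079, 1.391, -1.392]
contact_force: [-0.5, -0.9, -1.8]
grip_width: 0.0436
```

Run:
```python
from h import *
f=r.grab_frame("wrist"); cv2.imwrite("pics/w10.png",cv2.resize(f["image"][160:310,230:400,::-1],None,fx=4,fy=4,interpolation=cv2.INTER_CUBIC))
to(.6366,-.1567,.084,-14.4)
```

```text
t 11.22 tcp [ 0.6369 -0.1567  0.0909] yaw -14.39 tilt [-0.    -1.     0.001] F [ 0.6 -0.1 -1.6] w 0.0431 0.014
move cm in present axes: dx 0.01 dy 0.69 dz -0.03 spin 0.01
```

View pics/w10.png

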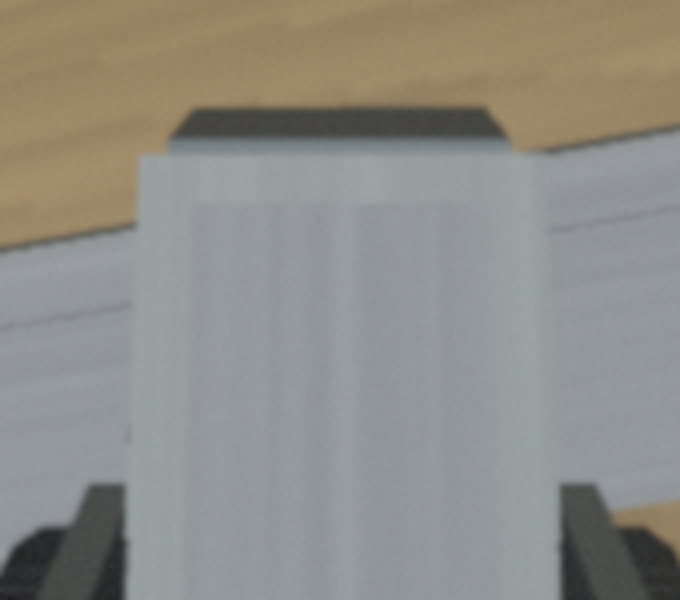

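Call:
send_rows([
  [0,0.3,0,0,0.3],
  [0,0.3,-0.03,0,0.3],
  [0,0.3,-0.03,0,0.3],
  [0,0.3,-0.03,0,0.3],
  [0,0.3,-0.03,0,0.3],
  [0,0.3,-0.03,0,0.3],
  [0,0,0,0,0.3],
])

```text
clock: 12.1
tcp_pos: [0.6344, -0.1561, 0.0726]
orientation: [-1.081, 1.393, -1.391]
contact_force: [-4.6, 1.2, 4.9]
grip_width: 0.0433
```

Run:
```python
from h import *
f=r.grab_frame("wrist"); cv2.imwrite("pics/w11.png",f["image"][:,:,::-1])
to(.6337,-.156,.059,-14.4)
```

```text
t 12.15 tcp [ 0.6345 -0.1561  0.0726] yaw -14.39 tilt [ 0.    -1.    -0.001] F [-4.7  1.5  4.5] w 0.0433 0.014
move cm in present axes: dx 0.01 dy 1.36 dz -0.08 spin 0.01
```

View pics/w11.png

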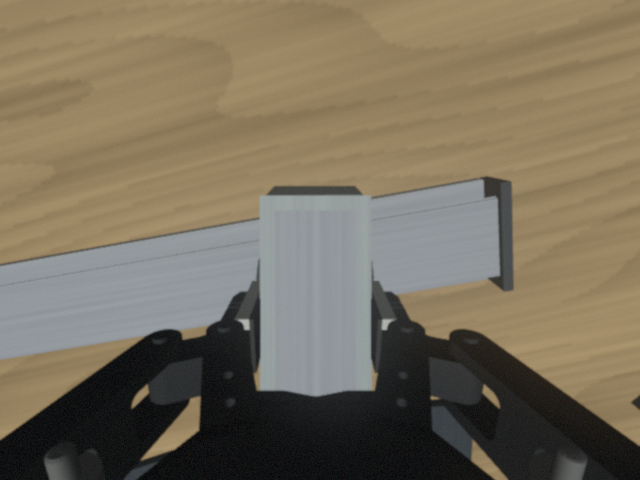

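Call:
send_rows([
  [0,0.3,-0.02,0,0.3],
  [0,0.3,-0.02,0,0.3],
  [0,0.3,-0.02,0,0.3],
  [0,0.3,-0.02,0,0.3],
  [0,0,0,0,0.3],
  [0,0,0,0,0.3],
])

```text
clock: 12.9
tcp_pos: [0.6344, -0.156, 0.0602]
orientation: [-1.08, 1.392, -1.392]
contact_force: [-0.8, -0.3, 2.2]
grip_width: 0.0431
```

Run:
```python
from h import *
f=r.grab_frame("wrist"); np.savez("w12.npz",**f); cv2.imwrite("pics/w12.png",f["image"][:,:,::-1])
g=r.grab_frame("scene"); cv2.imwrite("pics/s12.png",cv2.resize(g["image"][180:280,170:290,::-1],None,fx=6,fy=6,interpolation=cv2.INTER_CUBIC))
to(.6337,-.156,.059,-14.4)
```

```text
t 13.0 tcp [ 0.6344 -0.156   0.0602] yaw -14.39 tilt [-0. -1.  0.] F [-1.5  1.4  1.9] w 0.0433 0.014
move cm in present axes: dx 0.02 dy 0.12 dz -0.07 spin 0.01
```

View pics/w12.png

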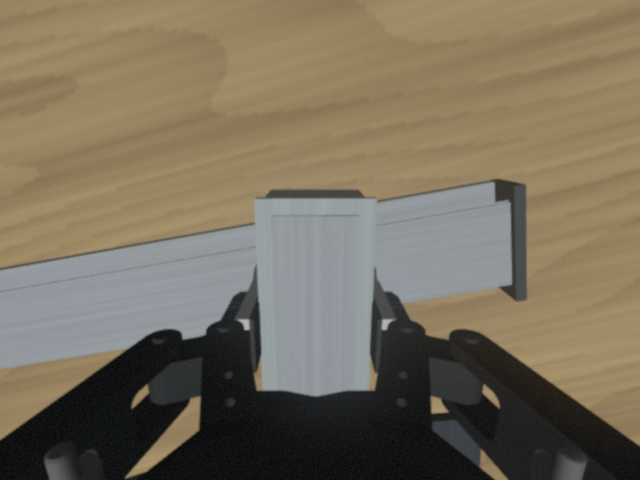

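View pics/s12.png

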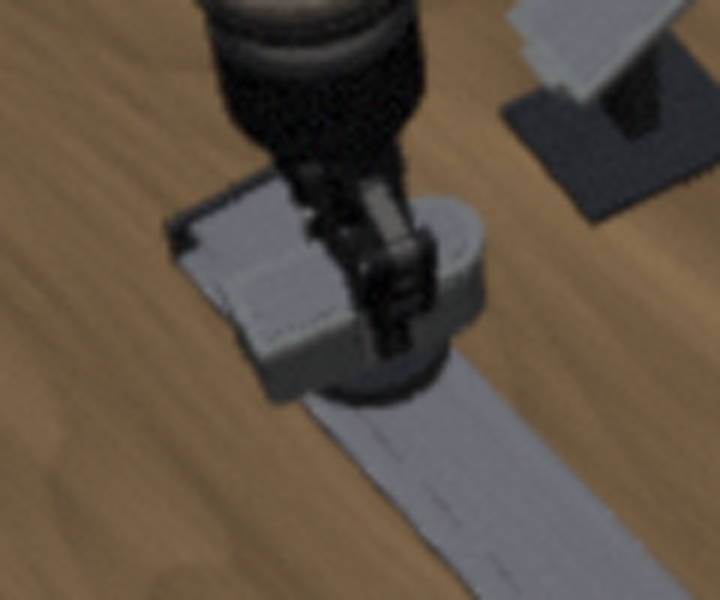

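Call:
send_rows([
  [0,0.1,-0.03,0,0.3],
  [0,0.1,-0.02,0,0.3],
  [0,0,0,0,0.3],
  [0,0,0,0,0.3],
])

```text
clock: 13.5
tcp_pos: [0.6343, -0.156, 0.0585]
orientation: [-1.079, 1.391, -1.392]
contact_force: [0.3, 0.3, 3.4]
grip_width: 0.0436
```

Run:
```python
from h import *
f=r.grab_frame("wrist"); np.savez("w13.npz",**f); cv2.imwrite("pics/w13.png",cv2.resize(f["image"][150:400,210:420,::-1],None,fx=2.4,fy=2.4,interpolation=cv2.INTER_CUBIC))
to(.6337,-.156,.059,-14.4)
```

```text
t 13.55 tcp [ 0.6343 -0.156   0.0585] yaw -14.38 tilt [-0.    -1.     0.001] F [0.8 0.6 3.7] w 0.0434 0.014
move cm in present axes: dx 0.02 dy -0.05 dz -0.06 spin 0.02
```

View pics/w13.png

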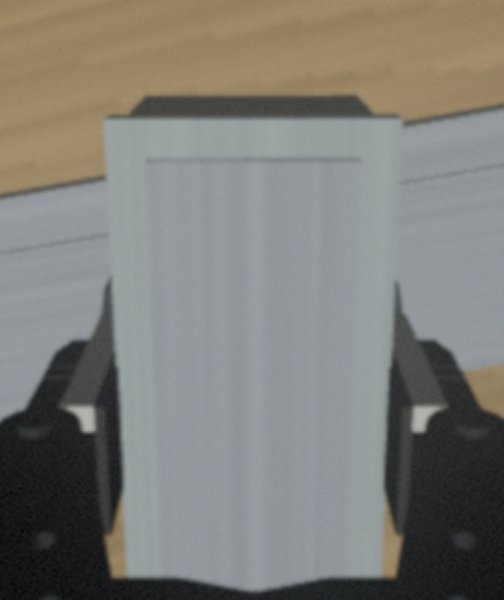

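Run:
```python
from h import *
f=dict(np.load("w13.npz"))
c=np.array([.6337,-.156,.066])
for t in (0,2,4):
  P=c+np.array([(-.052,-.022,.005),(-.052,.022,.005),(-.046,-.016,.0062),(-.046,.016,.0062)])@Rp(np.radians(-14.4),np.radians(t)).T
  print(t,proj(f,P).round(1).tolist())
print(np.array([(105,118),(402,118),(147,159),(361,159)])/2.4+[210-.4,150-.4])
```

```text
0 [[250.4, 197.3], [376.6, 197.2], [267.8, 214.8], [359.2, 214.8]]
2 [[251.4, 196.0], [375.7, 196.0], [268.4, 213.4], [358.6, 213.3]]
4 [[252.3, 195.0], [374.8, 195.0], [269.0, 212.1], [358.1, 212.1]]
[[253.35       198.76666667]
 [377.1        198.76666667]
 [270.85       215.85      ]
 [360.01666667 215.85      ]]
```

Call:
send_rows([
  [0,0,0,0,0.55],
  [0,0,0,0,0.6],
  [0,0,0,0,0.65],
  [0,0,0,0,0.7],
  [0,0,0,0,0.7],
])

```text
clock: 14.18
tcp_pos: [0.6338, -0.156, 0.0583]
orientation: [-1.08, 1.392, -1.392]
contact_force: [0.2, 0.5, 0.4]
grip_width: 0.0597
```

Run:
```python
from h import *
f=r.grab_frame("wrist"); np.savez("w14.npz",**f); cv2.imwrite("pics/w14.png",cv2.resize(f["image"][150:400,210:420,::-1],None,fx=2.4,fy=2.4,interpolation=cv2.INTER_CUBIC))
st()
```

```text
t 14.22 tcp [ 0.6338 -0.156   0.0583] yaw -14.39 tilt [ 0. -1. -0.] F [-0.2  0.2 -0.9] w 0.0595 0.014
```

View pics/w14.png

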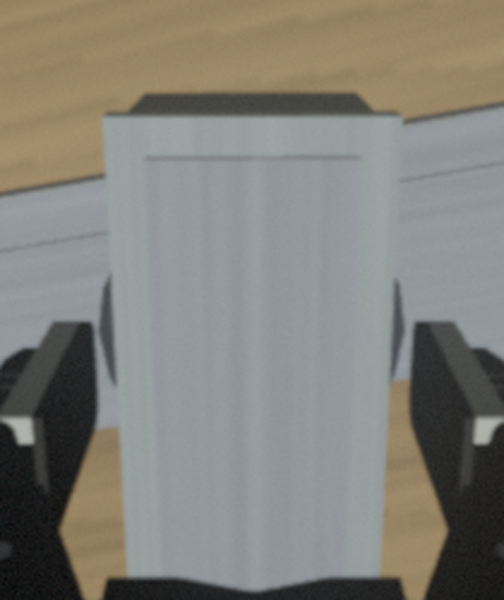

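Call:
send_rows([
  [0,-1,0,0,0.75],
  [0,-5,0,0,0.8],
  [0,-6,0,0,0.9],
  [0,-6,0,0,1],
  [0,0,-2.8,0,1],
  [0,0,-2.8,0,1],
  [0,0,0,0,1],
  [0,0,0,0,1],
])

```text
clock: 15.22
tcp_pos: [0.5802, -0.1422, 0.239]
orientation: [-1.079, 1.391, -1.393]
contact_force: [0.3, -0.0, 0.3]
grip_width: 0.0857
```

Run:
```python
from h import *
f=r.grab_frame("wrist"); np.savez("w15.npz",**f)
a,b=proj(f,[.6337,-.156,.07])[0].astype(int);print(a,b)
a-=65;b-=75
poly=outline(.104,.044,True,.005)
overlay(f,np.array([.6337,-.156,.066])+poly@Rp(np.radians(-14.4),0).T,"pics/w15.png",(a,b,a+130,b+150),4)
to(.463,-.194,.2,-9.09)
```

```text
314 159
t 15.28 tcp [ 0.5803 -0.1422  0.2388] yaw -14.39 tilt [-0.    -1.     0.001] F [0.7 0.  0.5] w 0.0851 0.014
move cm in present axes: dx 7.93 dy 3.88 dz -10.08 spin -5.30
```

View pics/w15.png

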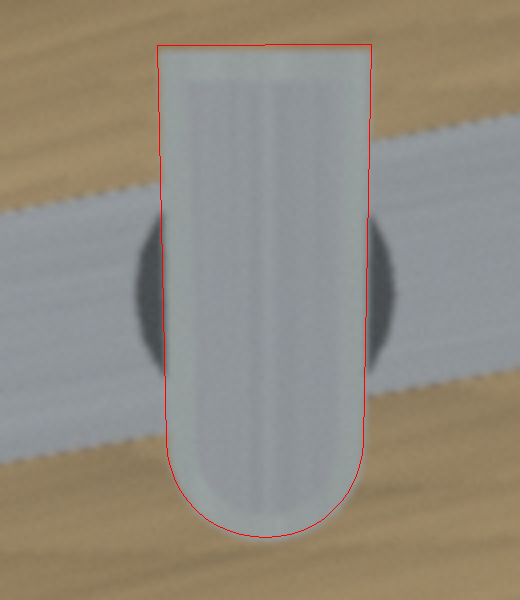

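Call:
send_rows([
  [3.95,0,-4.98,0,1],
  [3.95,0,-4.98,0,1],
  [0,4,0,-5.3,1],
  [0,4,0,0,1],
  [0,0,0,0,1],
  [0,0,0,0,1],
  [0,0,0,0,1],
])

```text
clock: 16.15
tcp_pos: [0.4669, -0.1932, 0.1599]
orientation: [-1.128, 1.323, -1.327]
contact_force: [0.2, 0.3, 0.4]
grip_width: 0.0854
```

Run:
```python
from h import *
f=r.grab_frame("wrist"); cv2.imwrite("pics/w16.png",f["image"][:,:,::-1])
to(.4642,-.1942,.075,-9.09)
```

```text
t 16.2 tcp [ 0.4666 -0.1932  0.1598] yaw -9.08 tilt [ 0.    -1.     0.003] F [ 0.9 -0.   0. ] w 0.0854 0.014
move cm in present axes: dx 0.14 dy 8.48 dz -0.22 spin 0.01
```

View pics/w16.png

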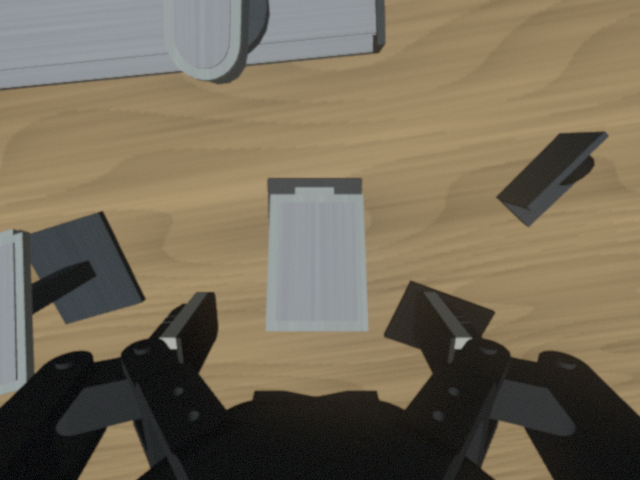

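Call:
send_rows([
  [0.1,4.0,-0.22,0,1],
  [0,3.5,0,0,1],
  [0,0.9,0,0,1],
  [0,0,0,0,1],
  [0,0,0,0,1],
])

```text
clock: 16.82
tcp_pos: [0.4642, -0.1939, 0.0757]
orientation: [-1.129, 1.323, -1.327]
contact_force: [-0.6, -0.2, 0.4]
grip_width: 0.0853
```

Run:
```python
from h import *
f=r.grab_frame("wrist"); cv2.imwrite("pics/w17.png",f["image"][:,:,::-1])
to(.4642,-.1942,.075,-9.09)
```

```text
t 16.88 tcp [ 0.4641 -0.1939  0.0757] yaw -9.09 tilt [ 0.    -1.     0.002] F [0.1 0.2 0.8] w 0.0855 0.014
move cm in present axes: dx 0.02 dy 0.07 dz 0.01 spin -0.00
```

View pics/w17.png

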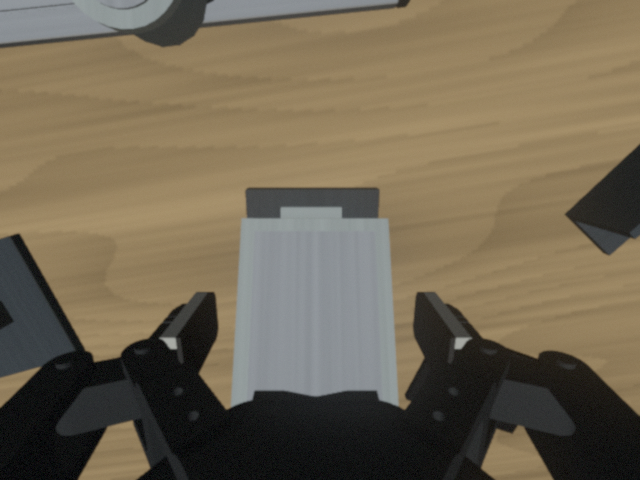

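Call:
send_rows([
  [0,0,0,0,0.55],
  [0,0,0,0,0.55],
  [0,0,0,0,0.55],
  [0,0,0,0,0.55],
  [0,0,0,0,0.55],
  [0,0,0,0,0.55],
], force=30)

```text
clock: 17.62
tcp_pos: [0.4637, -0.1938, 0.0752]
orientation: [-1.129, 1.324, -1.326]
contact_force: [-2.0, 0.7, 6.5]
grip_width: 0.0611
```

Run:
```python
from h import *
f=r.grab_frame("wrist"); cv2.imwrite("pics/w18.png",f["image"][:,:,::-1])
st()
```

```text
t 17.68 tcp [ 0.4637 -0.1938  0.0751] yaw -9.1 tilt [ 0.    -1.     0.001] F [-1.4 -0.4  6.2] w 0.0611 0.014
```

View pics/w18.png

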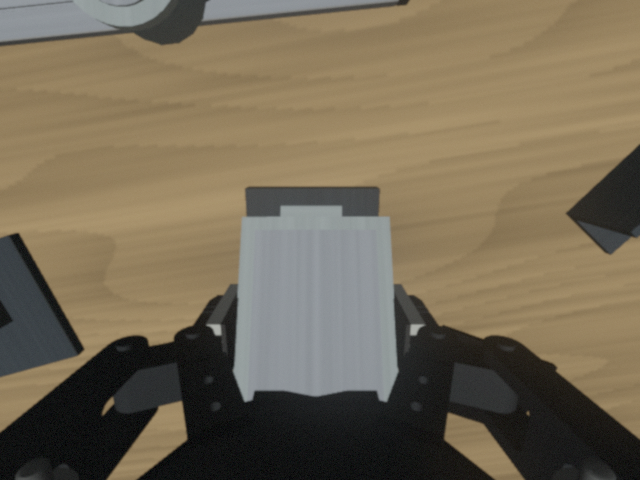

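Call:
send_rows([
  [0,-1.0,0,0,0.55],
  [0,-2.5,0,0,0.55],
  [0,-3.5,0,0,0.55],
  [0,-3,0,0,0.55],
  [0,0,0,0,0.55],
  [0,0,0,0,0.55],
  [0,0,0,0,0.55],
])

```text
clock: 18.55
tcp_pos: [0.4622, -0.1933, 0.1731]
orientation: [-1.131, 1.327, -1.323]
contact_force: [0.3, 0.5, -2.1]
grip_width: 0.0612
```

Run:
```python
from h import *
f=r.grab_frame("wrist"); cv2.imwrite("pics/w19.png",f["image"][:,:,::-1])
to(.6532,.1247,.17,-.84)
```

```text
t 18.6 tcp [ 0.4623 -0.1933  0.1731] yaw -9.08 tilt [-0.    -1.    -0.002] F [ 0.9 -0.  -2. ] w 0.0612 0.014
move cm in present axes: dx -34.41 dy 0.31 dz 13.83 spin -8.24
```

View pics/w19.png

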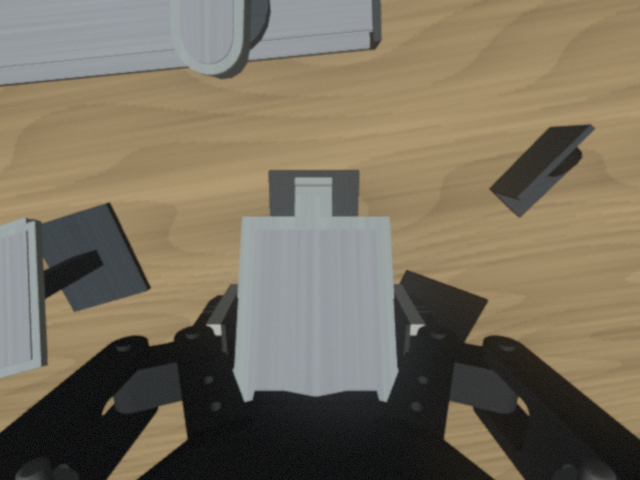

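Call:
send_rows([
  [-2.15,0,0.86,0,0.55],
  [-4.3,0,1.73,0,0.55],
  [-4.3,0,1.73,0,0.55],
  [-4.3,0,1.73,0,0.55],
  [-4.3,0,1.73,0,0.55],
  [-4.3,0,1.73,0,0.55],
  [-4.3,0,1.73,0,0.55],
  [-4.3,0,1.73,0,0.55],
  [-2.15,0,0.86,0,0.55],
  [0,1,0,-4.1,0.55],
  [0,2,0,-4.1,0.55],
  [0,1,0,0,0.55],
])

```text
clock: 20.1
tcp_pos: [0.6529, 0.1239, 0.132]
orientation: [-1.205, 1.223, -1.22]
contact_force: [1.2, -0.5, -0.9]
grip_width: 0.0612
```

Call:
send_rows([
  [0,0,0,0,0.55],
  [0,0,0,0,0.55],
  [0,0,0,0,0.55],
  [0,0,0,0,0.55],
])

```text
clock: 20.6
tcp_pos: [0.6543, 0.1243, 0.1349]
orientation: [-1.201, 1.22, -1.221]
contact_force: [0.1, 0.1, -1.8]
grip_width: 0.0614
```

Run:
```python
from h import *
f=r.grab_frame("wrist"); cv2.imwrite("pics/w20.png",f["image"][:,:,::-1])
to(.6562,.1247,.084,-.84)
```

```text
t 20.65 tcp [0.6542 0.1243 0.1348] yaw -0.9 tilt [-0.    -1.     0.001] F [ 0.2 -0.3 -2.3] w 0.0613 0.014
move cm in present axes: dx -0.05 dy 5.08 dz 0.20 spin -0.06
```

View pics/w20.png

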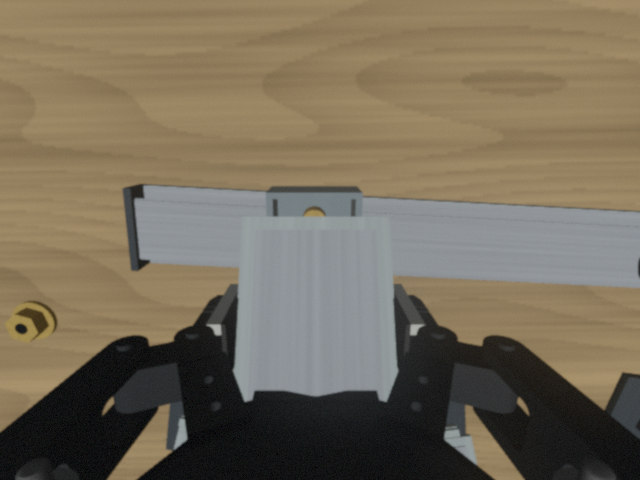

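Call:
send_rows([
  [-0.05,1.5,0.1,0,0.55],
  [0,1.5,0.1,0,0.55],
  [0,1.3,0,0,0.55],
  [0,0.6,0,0,0.55],
  [0,0,0,0,0.55],
  [0,0,0,0,0.55],
], force=20)

```text
clock: 21.4
tcp_pos: [0.6564, 0.1249, 0.0858]
orientation: [-1.201, 1.22, -1.221]
contact_force: [-0.4, -0.2, -1.2]
grip_width: 0.0615
```

Run:
```python
from h import *
f=r.grab_frame("wrist"); cv2.imwrite("pics/w21.png",cv2.resize(f["image"][160:310,230:400,::-1],None,fx=4,fy=4,interpolation=cv2.INTER_CUBIC))
to(.6562,.1247,.0564,-.84)
```

```text
t 21.45 tcp [0.6565 0.1248 0.0859] yaw -0.89 tilt [-0.    -1.     0.001] F [-0.   1.5 -2. ] w 0.0612 0.014
move cm in present axes: dx 0.01 dy 2.95 dz -0.03 spin -0.05
```

View pics/w21.png

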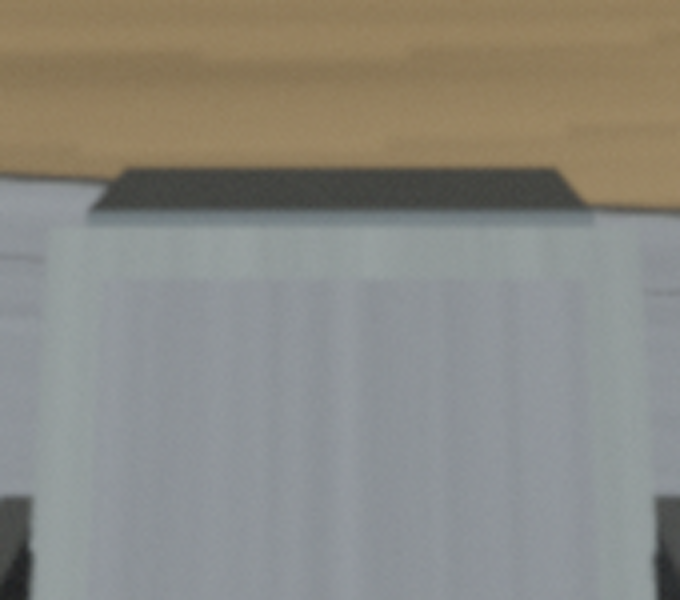

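Call:
send_rows([
  [-0.05,0.3,0,0,0.55],
  [0,0.3,-0.03,0,0.55],
  [0,0.3,-0.03,0,0.55],
  [0,0.3,-0.03,0,0.55],
  [0,0.3,-0.04,0,0.55],
  [0,0.3,-0.04,0,0.55],
  [0,0.3,-0.04,0,0.55],
  [0,0.3,-0.04,0,0.55],
  [0,0,0,0,0.55],
  [0,0,0,0,0.55],
])

```text
clock: 22.7
tcp_pos: [0.653, 0.1256, 0.0617]
orientation: [-1.203, 1.221, -1.22]
contact_force: [-3.7, 0.2, 3.0]
grip_width: 0.0618
```

Run:
```python
from h import *
f=r.grab_frame("wrist"); np.savez("w22.npz",**f);cv2.imwrite("pics/w22.png",cv2.resize(f["image"][150:400,210:420,::-1],None,fx=2.4,fy=2.4,interpolation=cv2.INTER_CUBIC))
to(.6532,.1247,.0564,-.84)
```

```text
t 22.75 tcp [0.6531 0.1256 0.0617] yaw -0.87 tilt [-0. -1. -0.] F [-3.9  1.1  4.8] w 0.0615 0.014
move cm in present axes: dx 0.09 dy 0.53 dz 0.01 spin -0.03
```

View pics/w22.png

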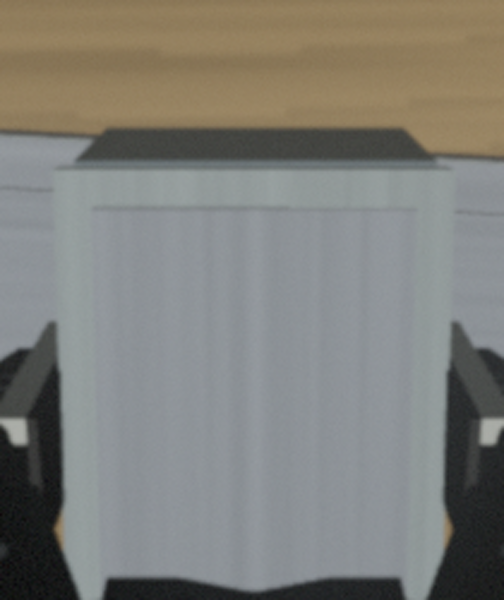

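Call:
send_rows([
  [0.03,0.2,0,0,0.55],
  [0,0.2,0,0,0.55],
  [0,0.15,0,0,0.55],
  [0,0,0,0,0.55],
  [0,0,0,0,0.55],
])

```text
clock: 23.38
tcp_pos: [0.6533, 0.1255, 0.056]
orientation: [-1.202, 1.221, -1.22]
contact_force: [-4.5, 0.6, 4.8]
grip_width: 0.0615
```

Run:
```python
from h import *
f=r.grab_frame("wrist"); np.savez("w23.npz",**f);cv2.imwrite("pics/w23.png",cv2.resize(f["image"][150:400,210:420,::-1],None,fx=2.4,fy=2.4,interpolation=cv2.INTER_CUBIC))
to(.6532,.1247,.0564,-.84)
c=np.array([.6532,.1247,.066])
P=c+np.array([(-.044,-.031,.005),(-.044,.031,.005),(-.042,-.029,0),(-.042,.029,0),(-.038,-.025,.0062),(-.038,.025,.0062)])@Rp(np.radians(-.84),0).T
print(((proj(f,P)-[210-.4,150-.4])*2.4).round(0).tolist())
```

```text
t 23.43 tcp [0.6534 0.1255 0.056 ] yaw -0.87 tilt [-0. -1.  0.] F [-4.5  0.7  4.9] w 0.0615 0.014
move cm in present axes: dx 0.08 dy -0.04 dz -0.02 spin -0.03
[[40.0, 168.0], [468.0, 168.0], [63.0, 174.0], [446.0, 173.0], [82.0, 210.0], [426.0, 210.0]]
```

View pics/w23.png

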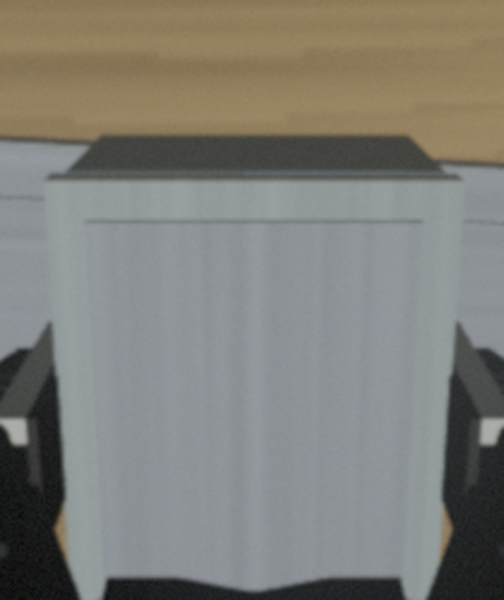

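Call:
send_rows([
  [0.03,0.1,0.1,0,0.55],
  [0,0.1,0.1,0,0.55],
  [0,0.05,0,0,0.55],
  [0,0,0,0,0.55],
  [0,0,0,0,0.55],
])

```text
clock: 24.05
tcp_pos: [0.6549, 0.1251, 0.0546]
orientation: [-1.203, 1.221, -1.22]
contact_force: [-10.6, -0.6, 16.3]
grip_width: 0.0612
```

Run:
```python
from h import *
f=r.grab_frame("wrist"); np.savez("w24.npz",**f);cv2.imwrite("pics/w24.png",cv2.resize(f["image"][150:400,210:420,::-1],None,fx=2.4,fy=2.4,interpolation=cv2.INTER_CUBIC))
g=r.grab_frame("scene"); cv2.imwrite("pics/s24.png",cv2.resize(g["image"][260:360,250:370,::-1],None,fx=6,fy=6,interpolation=cv2.INTER_CUBIC))
to(.6532,.1247,.0564,-.84)
```

```text
t 24.15 tcp [0.6549 0.1251 0.0546] yaw -0.87 tilt [ 0.    -1.    -0.001] F [-10.7  -0.6  15.2] w 0.0613 0.014
move cm in present axes: dx 0.04 dy -0.18 dz -0.17 spin -0.03
```

View pics/w24.png

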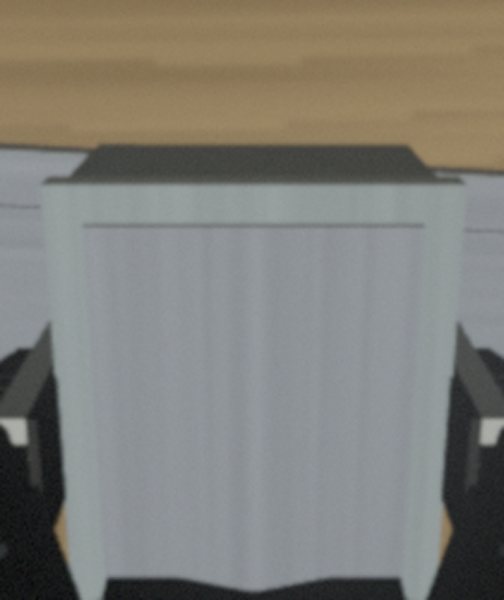

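View pics/s24.png

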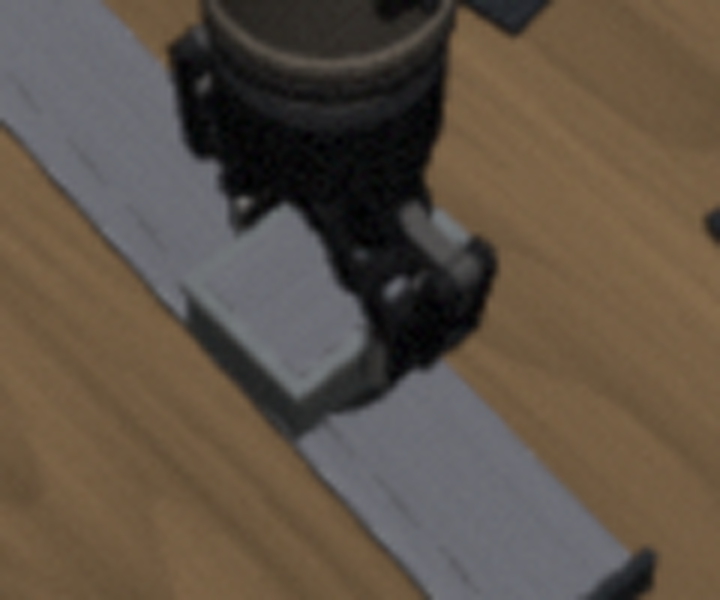

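Call:
send_rows([
  [0,-0.1,0,0,0.55],
  [0,0,0,0,0.55],
  [0,0,0,0,0.55],
])

```text
clock: 24.52
tcp_pos: [0.6557, 0.1249, 0.0547]
orientation: [-1.201, 1.22, -1.22]
contact_force: [-5.6, 1.2, 7.6]
grip_width: 0.0612
```

Run:
```python
from h import *
f=r.grab_frame("wrist"); np.savez("w25.npz",**f);cv2.imwrite("pics/w25.png",cv2.resize(f["image"][150:400,210:420,::-1],None,fx=2.4,fy=2.4,interpolation=cv2.INTER_CUBIC))
st()
```

```text
t 24.57 tcp [0.6557 0.1249 0.0547] yaw -0.87 tilt [-0. -1.  0.] F [-5.5  0.9  6.2] w 0.0617 0.014
```

View pics/w25.png

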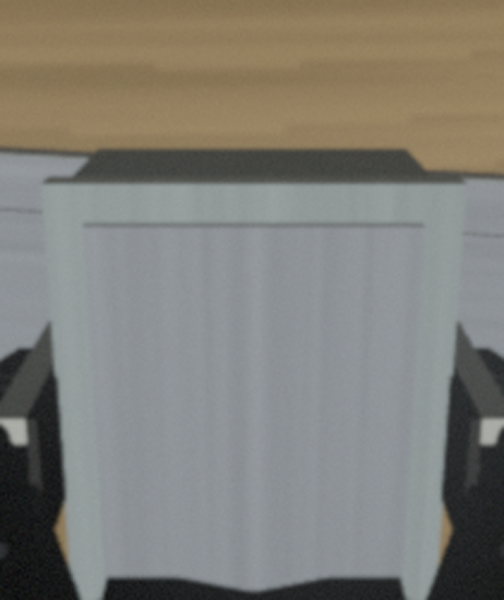

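Run:
```python
from h import *
f=dict(np.load("w25.npz"))
for uv in [(43,182),(465,182)]:
    print(ray(f,np.array(uv)/2.4+[209.6,149.6],.071).round(4))
a=np.radians(-.84)
print(np.array([.6532,.1247])+.044*np.array([np.cos(a),np.sin(a)]))
```

```text
[0.6983 0.1539 0.071 ]
[0.6973 0.0932 0.071 ]
[0.69719527 0.12405495]
```

Call:
send_rows([
  [0,0,0,0,0.76],
  [0,0,0,0,0.8],
  [0,0,0,0,0.85],
  [0,0,0,0,0.9],
  [0,0,0,0,0.9],
  [0,0,0,0,0.9],
])

```text
clock: 25.32
tcp_pos: [0.6555, 0.1246, 0.0543]
orientation: [-1.202, 1.221, -1.221]
contact_force: [-0.1, -0.2, 0.5]
grip_width: 0.0769
```

Run:
```python
from h import *
f=r.grab_frame("wrist"); cv2.imwrite("pics/w26.png",cv2.resize(f["image"][150:400,210:420,::-1],None,fx=2.4,fy=2.4,interpolation=cv2.INTER_CUBIC))
st()
```

```text
t 25.38 tcp [0.6555 0.1246 0.0543] yaw -0.89 tilt [-0. -1.  0.] F [ 0.5 -0.3  0.2] w 0.077 0.014
```

View pics/w26.png

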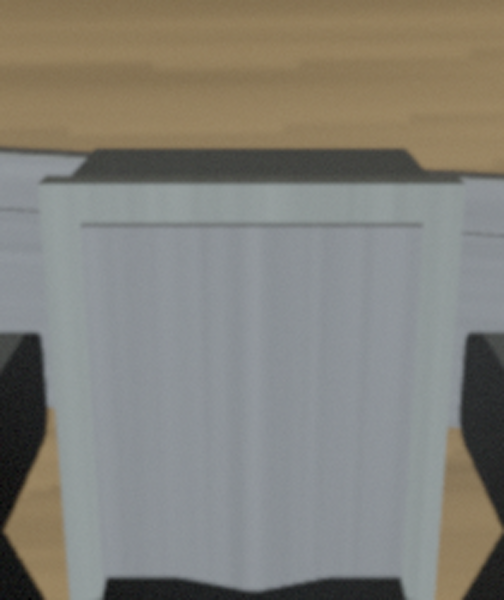

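Released and clear on both sides. I'll raise and check.

Call:
send_rows([
  [0,-1,0,0,0.95],
  [0,-5,0,0,1],
  [0,-6,0,0,1],
  [0,-6.2,0,0,1],
  [0,0,-3,0,1],
  [0,0,-3,0,1],
  [0,0,0,0,1],
  [0,0,0,0,1],
  [0,0,0,0,1],
])

```text
clock: 26.5
tcp_pos: [0.5963, 0.1254, 0.2364]
orientation: [-1.201, 1.221, -1.221]
contact_force: [0.2, 0.6, 0.4]
grip_width: 0.0854
```

Run:
```python
from h import *
f=r.grab_frame("wrist"); np.savez("w27.npz",**f)
a,b=proj(f,[.6532,.1247,.07])[0].astype(int);print(a,b)
a-=65;b-=75
poly=outline(.088,.062,False,.005)
overlay(f,np.array([.6532,.1247,.066])+poly@Rp(np.radians(-.84),0).T,"pics/w27.png",(a,b,a+130,b+150),4)
g=r.grab_frame("scene"); cv2.imwrite("pics/s27.png",cv2.resize(g["image"][140:400,180:480,::-1],None,fx=2.6,fy=2.6,interpolation=cv2.INTER_CUBIC))
st()
```

```text
314 157
t 26.6 tcp [0.5961 0.1255 0.2361] yaw -0.91 tilt [-0. -1. -0.] F [ 0.  -0.1 -0.4] w 0.0855 0.014
```

View pics/w27.png

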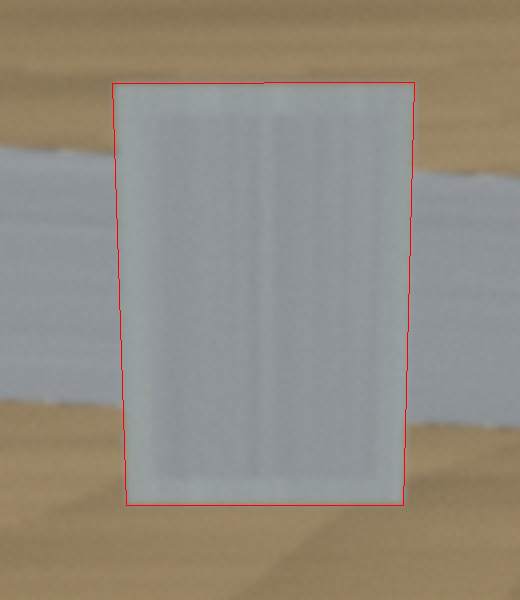

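View pics/s27.png

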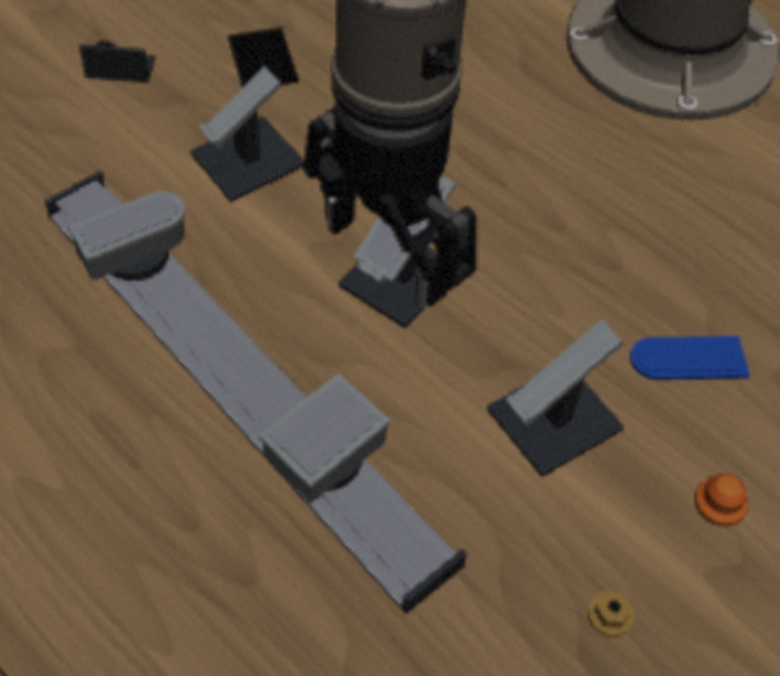

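Run:
```python
from h import *
f=dict(np.load("w15.npz"))
uv=np.array([(160,53),(370,53),(265,53),(163,250),(167,430),(368,250),(363,430),(265,539),(195,510),(335,510)])/4+[314-65-.4,159-75-.4]
for t in (0,.05): print(fitc(f,outline(.104,.044,True,.005),uv,t,.066,(.634,-.156,-.25)))
print(r.hand_in()); st()
```

```text
(array([ 0.63274774, -0.15592353, -0.25210423]), array([ 0.3,  0.4,  0.9,  0.1,  0.2, -0.1,  0.2,  0.6,  0.3,  0.4]))
(array([ 0.63296402, -0.15598019, -0.25196178]), array([ 0.1,  0.2,  1. ,  0. ,  0.3, -0.1,  0.3,  0.7,  0.4,  0.4]))
the job is handed in; nothing more can be done
None
the job is handed in; nothing more can be done
```

Both plates are on their matching frames, bright face up, and the job was handed in at about 26.6 s of the 54 s allowed. I gripped each plate by its long edges, tipped it flat against the frame rim and let go once it rested there.

**Nose plate:** A fit to the wrist picture puts it about 1 mm short of centre along the frame, towards the robot. It is under 0.5 mm off across and under 0.01 rad turned, with its nose over the frame's nose.

**Broad plate:** Its outline in the wrist picture falls within about 1 mm of the ideal position.

**Flatness:** I judged this by eye in the scene picture; neither plate looked tilted, but I measured no tilt angle at the end. The fit also could not tell flat from a 0.05 rad tilt on the nose plate.

**Other things:**
- The arm went nowhere near the square plate, bumper, nut or bracket, and those visible in the last scene picture looked unmoved. The arm hid part of the square plate there, and I did not remeasure any of their positions.
- While flattening the broad plate, its edge caught on the rim and the tool force reached about 16 N vertical and 11 N sideways. I eased that before releasing.
- One calibration disagreement: when I let the height float, the wrist camera put the broad frame's rim about 5 mm low. I used the stated 66 mm instead.

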